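# Fetch the salt from behind the mill and the oil

## Robot

A 6-joint arm with a two-finger parallel gripper is mounted at the origin on a cart in front of the work surface, level with it; the furniture and walls round the work are solid. World frame = base frame: x ahead of the robot, y to its left, z up, the work surface at z = 0. Lengths are in m, angles in rad, forces in N, time in s.
With the tool pointing down it reaches from about 0.3 to 0.775 m from the base axis. Payload 14.6 kg.
Tool frame: the origin (TCP) lies between the finger pads; the fingertips stand 8 mm ahead of it and the grasp point (between the pads) lies 11 mm behind it (ctrl.tip_reach is the distance from the TCP to the fingertips, in m); y points along the fingers, z is the direction in which the jaws open and shut, and the axes are right-handed (so a half turn about y gives the same grasp; the last joint's range is limited). The gripper opens to 94 mm and grips with 3 to 60 N. Pads are 16 mm wide; open, the fingers measure 119 mm over their backs; the gripper's body (75 mm by 177 mm) begins 78 mm behind the grasp point.
Start: joints at [1.199, 0.3, 1.521, -0, 1.321, -0.067], TCP at [0.165, 0.525, 0.213] pointing down, gripper open.
Joint ranges: [-3.03, 3.03], [-0.79, 2.21], [0.23, 2.52], [-1.04, 4.18], [0, 3.07], [-2.55, 2.55]. Speed limits (rad/s): [2.22, 2.22, 2.57, 3.14, 3.14, 3.14].

## Interface

Orientations are given as [roll, pitch, yaw] about the fixed x, y, z axes, in that order (R = Rz(yaw) Ry(pitch) Rx(roll)).
In Python, from station import ctrl gives the robot as it stands.
- The arm moves only by the tool play_rows, never from a script. Its arguments are lists of equal length, an entry for each row: "twist": the turn, a rotation vector about the world's x, y, z as a fraction of full scale, a list of three; "travel": the shift along the world's x, y, z as a fraction of full scale, a list of three; "grip": the gripper's target within -1 to 1 (shut at 1, half-way at 0, fully open at -1). A call has 1 to 12 rows; each row shifts and turns the commanded pose from where the row before left it; what a row does not reach is not made up. Full scale, the value 1, is 5 cm for a shift and 90 degrees for a turn. A row lasts 1/10 s, in which the tool goes at most 50 mm and 8.59 degrees, less where a joint would pass 70% of its speed; a pose out of reach is approached as far as the arm can. A call with a number of a shift or a turn outside -1 to 1 is refused whole. A call with a gripper value outside its range is refused whole. The fingers move at their own pace and stop on an object; "force" is the grip in N (left out, the last holds). Time passes only in rows, so rows that do not move let the fingers close. It gives the time, the measured TCP pose, the force and the opening at its end, in the units of the state.
- ctrl.get_obs(): the state, without advancing time (a new reading comes with each control period).
- ctrl.camera(name): name is "scene" or "top" or "wrist"; returns a dict with "img" (384x512x3 uint8, red, green, blue), "vfov" (degrees; the focal length in pixels is half the picture's height over the tangent of half this angle, whatever the lens; pixels are square), "cx", "cy" (the principal point, pixels), "k1" (the pictures are not rectified: a ray, as slopes to the right and down, at radius r is drawn at 1 + k1 r^2 times it, then the intrinsics apply), "rvec" (rotation vector, rad) and "tvec" (3), from world to camera coordinates, as OpenCV has them. Camera axes: x right, y down, z forward; pixel columns grow to the right and rows downward; lengths in m; the calibration is good to about 2 mm. A picture is of the moment at which its call begins. There is no depth.
- ctrl.hand_in(): hands the job in, once; it reports no verdict.
Trained networks look in a picture, given as the dict that the camera call returned (one of the last four; its "shot" number tells which), for a name from the list of things; names that differ only in an ending like _2 or _b are one class to them, and where a whole thing is asked for, a point or a joint stands for the part that bears it (a point fixed in the world has none). Each returns a list of dicts, best first, with "confidence" (0 to 1); they miss things now and then, are a little off and sometimes report something else, mostly with a low value. They report only what shows in the picture. A call takes as long as a camera call. They do not tell look-alikes from the thing itself.
- ctrl.boxes_of(name, picture): "point" ([column, row] in pixels, amid what is visible of it).
- ctrl.trace(name, picture): "pixels" (384x512 bool, what is visible of it) and "point" ([column, row] in pixels, amid what is visible of it).
The state is a dict: "time_s": time; "qpos": joint angles; "joint_vel": joint speeds; "tau": joint torques, N m; "ee_pos": TCP position; "eef_rot": TCP orientation; "force": force on the tool from outside, world axes, zero at the start; "moment": the same for the moment, N m; "grip_width": finger opening in m.
Only numpy, scipy, OpenCV 4.12 (cv2) and the standard library are available. Lean on these libraries where they do the work, as an engineer would, in place of code of your own. Each camera call takes 0.05 s, during which the arm holds its last target.

## Task

The salt shaker is boxed in at the back of the wooden condiment caddy, behind the pepper mill and the oil bottle. Lift the mill and the bottle out and stand them both on the grey serving tray, then take the salt out and stand it in the middle of the free half of the chopping board (the half nearer the robot); finally put the mill and the bottle back upright in the caddy, each in the very spot where it stood at first. Do not push or knock over the two spice jars in the caddy, nor the lemon and garlic on the board, and tip nothing over.

Things in the scene. Friction and masses are not known exactly. Their poses are not given: they have to be found in the camera images.
- caddy: Fixed open wooden caddy, 136 (x) x 172 (y) x 45 mm. Origin: centre of its underside; x from the 28 mm front lip to the back, y left. Floor 8 mm up, walls 6 mm thick. Partition (5 mm thick, 30 high, y = 0, x -62 to -16 mm) between the front bays, where mill and bottle stand at first, at (-24, 39) and (-24, -39) mm, either way round; they leave no room for a gripper at the salt behind them.
- mill_mid (a point): Wooden pepper mill, loose, round, 58 mm wide at the foot, 170 mm tall. This point is on its axis, half-way up (85 mm above its foot). Its turned head is about 49 mm wide from 38 to 74 mm above this point (a 12 mm finial on top, up to 85 mm); grip the head there, above all the neighbours in the back row. The head does not turn. About 0.18 kg.
- oil_mid (a point): Green glass oil bottle with a cork, loose, round, body 58 mm wide, 192 mm tall. This point is on its axis, half-way up (96 mm above its foot). Straight neck 26 mm wide from 50 to 76 mm above this point, then a 31 mm lip and the cork; grip the neck. About 0.36 kg.
- salt_mid (a point): Salt shaker, loose, glass with a grey domed top, round, 44 mm wide, 90 mm tall, about 0.1 kg. This point is on its axis, half-way up (45 mm above its foot). Straight sides up to 25 mm above this point, dome above. It stands in the caddy's back row, at (21, 0) mm, with a spice jar 10 mm from it on each side in y: grip it along the caddy's x.
- jar_l_mid (a point): Spice jar with a green cap, 46 mm wide, 106 mm tall, loose, in the back left of the caddy; this point is its centre, half-way up. Bystander: stays.
- jar_r_mid (a point): Spice jar with a green cap, 46 mm wide, 106 mm tall, loose, in the back right of the caddy; this point is its centre, half-way up. Bystander: stays.
- tray_mid (a point): Centre of the floor of the fixed grey serving tray, 6 mm above the worktop. Tray 300 mm along its x, 190 mm along its y, rim 18 mm high and 6 mm thick, a bar handle 28 mm high at each x end. Room for mill and bottle side by side along x, for instance at x = -60 and +60 mm.
- board_free (a point): Point on the top face (21 mm above the worktop) of the fixed wooden chopping board, in the middle of its free half, where the salt shall stand. Board 210 x 320 mm; the long side is this point's y axis, and +y points to the near end of the board (80 mm away). No rim.
- a_lemon: Lemon, 72 x 57 x 58 mm, loose, on the far half of the board; origin at its underside. Bystander: stays.
- a_garlic: Garlic bulb, 53 mm, loose, on the far half of the board; origin at its underside. Bystander: stays.
There are look-alikes about, which are no part of the job. Leave any red look-alike of the part that bears salt_mid alone.

How it is judged:
By the outcome, as a careful person would: the job done as asked, in the order asked, and still so for the second after the job is handed in, with the robot touching nothing.
It also fails if it takes over 128 s, if anything falls off the work surface, if the arm or the gripper's body presses on something with over 40 N, if the wrist force passes 120 N, or if a joint passes its speed limit or range.

## Working session

There is one attempt and no reset: what is moved stays moved. The work goes in short steps, Python scripts to look and compute and a tool call to move; the robot and the scene stay as the last step left them, time stands still between calls to the robot, and variables do not carry over. Pictures are saved under pics/ and viewed, and the job is handed in when it is done.

Besides the shell and the picture viewer there is one more tool, called after "Request:" as a command line: name --argument value ..., lists and objects as JSON in quotes. play_rows: Moves the arm, as the interface text tells. Its arguments: {"type":"object","properties":{"twist":{"type":"array"},"travel":{"type":"array"},"grip":{"type":"array"},"force":{"type":"number"}},"required":["twist","travel","grip"]}

```bash
ls; mkdir -p pics
python3 - <<'E'
from station import ctrl
import cv2,pickle
print(ctrl.get_obs())
d={}
for n in ("scene","top","wrist"):
    c=ctrl.camera(n); d[n]=c
    cv2.imwrite(f"pics/{n}0.png",c["img"][:,:,::-1])
    print(n,{k:v for k,v in c.items() if k!="img"})
    for t in ["caddy","mill_mid","oil_mid","salt_mid","jar_l_mid","tray_mid","board_free","a_lemon","a_garlic"]:
        print(t,[( [round(float(x)) for x in b["point"]],round(b["confidence"],2)) for b in ctrl.boxes_of(t,c)])
pickle.dump(d,open("d0.pkl","wb"))
print(ctrl.tip_reach)
E
```

```text
pics
{'time_s': 0.0, 'qpos': array([ 1.19944912e+00,  3.00438739e-01,  1.52159825e+00,  2.38612645e-05,
        1.32068026e+00, -6.65893999e-02]), 'joint_vel': array([ 0.00011913, -0.00044246,  0.00097668, -0.00109039,  0.00018866,
       -0.00097581]), 'tau': array([ 3.54215872e-04, -5.31813455e+01, -3.52737665e+01,  7.08123785e-02,
        2.44895130e-02, -9.20111074e-05]), 'ee_pos': array([0.16493282, 0.52442021, 0.21289681]), 'eef_rot': array([-1.57191688e+00,  9.78911762e-05, -3.04763785e-01]), 'force': array([-1.03089958,  0.23402274,  0.69137408]), 'moment': array([ 0.06320065, -0.00233731,  0.01696524]), 'grip_width': 0.09386492090979544}
scene {'vfov': 51.57790217613909, 'cx': 258.7893127593313, 'cy': 189.3507461417209, 'k1': -0.11862346429551424, 'rvec': array([ 0.564055  , -2.74708818,  1.04557607]), 'tvec': array([0.45955628, 0.20360326, 1.24752103]), 'shot': 1}
caddy [([252, 215], 0.73)]
mill_mid [([257, 195], 0.73)]
oil_mid [([262, 171], 0.56)]
salt_mid [([211, 224], 0.72), ([257, 196], 0.24)]
jar_l_mid [([242, 199], 0.86)]
tray_mid [([301, 147], 0.83), ([248, 189], 0.3
[... 281 characters left out ...]
44064,  0.49512777,  1.21264237]), 'shot': 2}
caddy [([247, 185], 0.89)]
mill_mid [([240, 184], 0.93)]
oil_mid [([265, 176], 0.81)]
salt_mid [([254, 166], 0.65), ([195, 148], 0.49)]
jar_l_mid []
tray_mid [([368, 202], 0.57), ([113, 150], 0.3)]
board_free [([129, 187], 0.6)]
a_lemon [([147, 155], 0.74)]
a_garlic [([113, 153], 0.75)]
wrist {'vfov': 66.17253033621421, 'cx': 250.09447409711797, 'cy': 193.36392898783785, 'k1': -0.05303557402486475, 'rvec': array([-2.35568192, -1.7282837 , -0.22768192]), 'tvec': array([-0.54963138, -0.02727297,  0.39178135]), 'shot': 3}
caddy []
mill_mid []
oil_mid []
salt_mid []
jar_l_mid []
tray_mid []
board_free [([180, 349], 0.85)]
a_lemon []
a_garlic []
0.008
```

View pics/scene0.png

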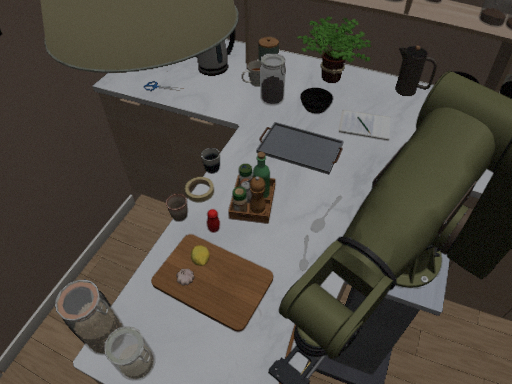

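View pics/top0.png

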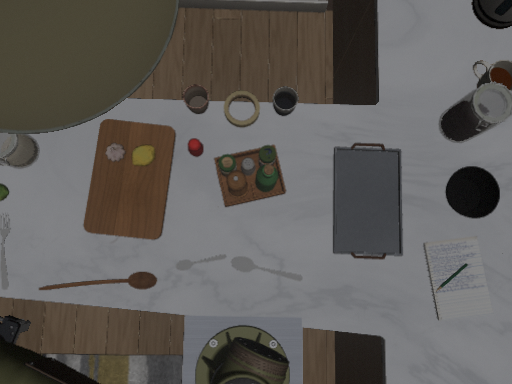

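View pics/wrist0.png

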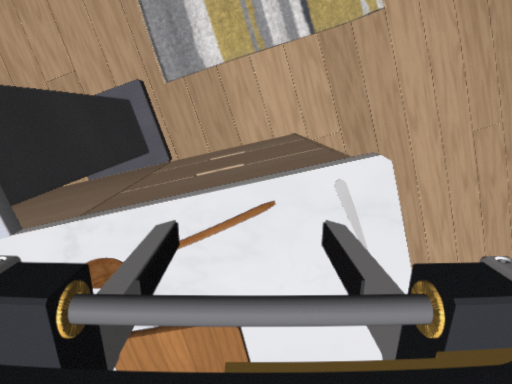

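The scene camera shows the caddy at (252,200), tray at (300,147) and board at (213,280). The top camera shows the caddy at (250,175), mill at (237,184), oil at (266,177), tray at (367,202), board at (130,180), and the red look-alike at (195,147). Next I'll enlarge for the caddy pose.

```bash
cat > h.py <<'E'
import numpy as np,cv2,pickle
def K(c):
    f=384/2/np.tan(np.radians(c["vfov"])/2)
    return f
def unray(c,uv):
    f=K(c);p=(np.array(uv,float)-[c["cx"],c["cy"]])/f
    s=p.copy()
    for _ in range(20): s=p/(1+c["k1"]*(s@s))
    R=cv2.Rodrigues(c["rvec"])[0]
    return -R.T@c["tvec"],R.T@np.array([s[0],s[1],1])
def atz(c,uv,z):
    o,d=unray(c,uv); return (o+d*(z-o[2])/d[2])
def proj(c,P):
    P=np.atleast_2d(P);R=cv2.Rodrigues(c["rvec"])[0]
    q=P@R.T+c["tvec"];s=q[:,:2]/q[:,2:]
    r2=(s**2).sum(1,keepdims=True)
    return s*(1+c["k1"]*r2)*K(c)+[c["cx"],c["cy"]]
E
python3 - <<'E'
from h import *
d=pickle.load(open("d0.pkl","rb"))
c=d["top"]
im=c["img"][135:215,200:300,::-1]; cv2.imwrite("pics/topc.png",cv2.resize(im,None,fx=7,fy=7,interpolation=cv2.INTER_CUBIC))
im=d["scene"]["img"][140:240,195:295,::-1]; cv2.imwrite("pics/scc.png",cv2.resize(im,None,fx=6,fy=6,interpolation=cv2.INTER_CUBIC))
for n in("top","scene"):
    o,_=unray(d[n],[0,0]);print(n,o)
for t,uv,z in [("tray",[367,202],.006),("board",[130,180],.02),("caddy",[250,176],.03),("red",[195,147],.04)]: print(t,atz(c,uv,z))
E
```

```text
top [0.3044187  0.00345774 1.27466527]
scene [0.14863183 0.80288027 1.06875948]
tray [ 0.46234137 -0.33974467  0.006     ]
board [0.50664607 0.32087734 0.02      ]
caddy [ 0.52425747 -0.00901667  0.03      ]
red [0.59989476 0.1444265  0.04      ]
```

View pics/topc.png

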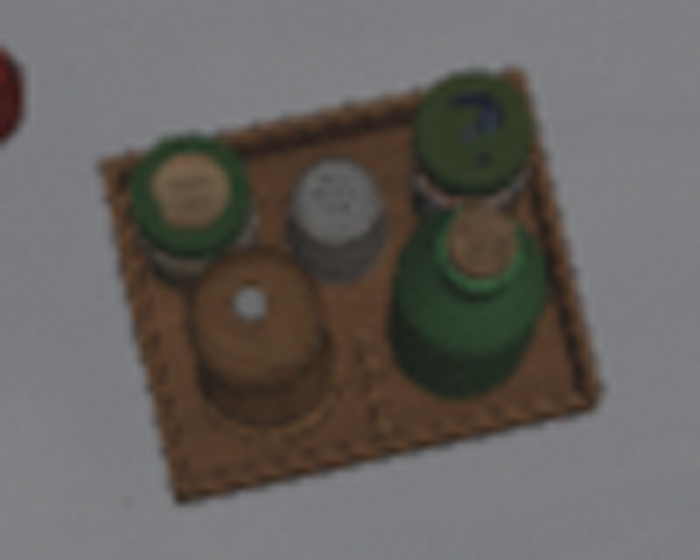

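View pics/scc.png

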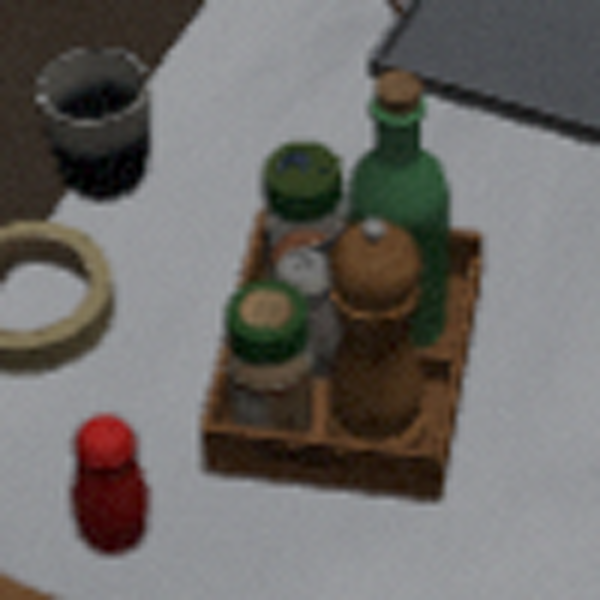

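```bash
cat > fit.py <<'E'
from h import *
from scipy.optimize import least_squares
d=pickle.load(open("d0.pkl","rb"))
T=lambda u:[(u[0]+.5)/7-.5+200,(u[1]+.5)/7-.5+135]
S=lambda u:[(u[0]+.5)/6-.5+195,(u[1]+.5)/6-.5+140]
L=[("top",T((104,165)),(68,86,45)),("top",T((522,72)),(68,-86,45)),("top",T((600,403)),(-68,-86,28)),("top",T((180,497)),(-68,86,28)),
("top",T((250,303)),(-24,39,178)),("top",T((485,240)),(-24,-39,200)),("top",T((337,183)),(21,0,96)),
("scene",S((207,470)),(68,86,0)),("scene",S((204,432)),(68,86,45)),("scene",S((440,497)),(-68,86,0)),("scene",S((447,457)),(-68,86,28)),("scene",S((482,233)),(-68,-86,28)),("scene",S((262,213)),(68,-86,45)),
("scene",S((373,228)),(-24,39,178)),("scene",S((399,88)),(-24,-39,200)),("scene",S((302,262)),(21,0,96))]
def W(p,P):
    P=np.array(P)/1000;c,s=np.cos(p[2]),np.sin(p[2]);return np.array([p[0]+c*P[0]-s*P[1],p[1]+s*P[0]+c*P[1],P[2]])
def r(p,only=None): return np.concatenate([proj(d[n],W(p,P))[0]-u for n,u,P in L if only in(None,n)])
for o in (None,"top","scene"):
    s=least_squares(r,[.52,0,.2],args=(o,),loss="soft_l1");print(o,s.x,s.cost)
    if o is None:
        q=s.x;print(r(q).reshape(-1,2).round(1))
for n in("top","scene"):
  for t,z,u in [(a[2],a[2][2]/1000,a[1]) for a in L if a[0]==n]:
    print(n,t,(atz(d[n],u,z)[:2]-W(q,t)[:2]).round(4), W(q,t).round(4))
E
python3 fit.py
```

```text
None [ 0.52666763 -0.00759365  0.25565826] 13.61040154728871
[[-1.1 -0.7]
 [-0.  -1.3]
 [ 0.2 -0.3]
 [-0.6  0.6]
 [ 1.7 -0.3]
 [-0.3 -0.3]
 [ 0.3  2.4]
 [-0.2  1.1]
 [-0.6 -0.9]
 [ 0.8  1.4]
 [-0.3  3. ]
 [ 0.3  2.5]
 [-0.6 -1.5]
 [ 0.7 -2. ]
 [ 0.1 -0.9]
 [ 1.2 -0.4]]
top [ 0.52627214 -0.00769313  0.24944425] 4.245894817509198
scene [ 0.5276525  -0.00785396  0.2692287 ] 8.868893038644512
top (68, 86, 45) [-0.0018 -0.0031] [0.5707 0.0928 0.045 ]
top (68, -86, 45) [-0.0036 -0.0001] [ 0.6142 -0.0736  0.045 ]
top (-68, -86, 28) [-0.0009  0.0006] [ 0.4826 -0.108   0.028 ]
top (-68, 86, 28) [ 0.0017 -0.0016] [0.4391 0.0584 0.028 ]
top (-24, 39, 178) [-0.0009  0.0041] [0.4936 0.0241 0.178 ]
top (-24, -39, 200) [-0.0006 -0.0007] [ 0.5133 -0.0514  0.2   ]
top (21, 0, 96) [0.0063 0.0008] [ 0.547  -0.0023  0.096 ]
scene (68, 86, 0) [ 0.0014 -0.0046] [0.5707 0.0928 0.    ]
scene (68, 86, 45) [-0.0033  0.0025] [0.5707 0.0928 0.045 ]
scene (-68, 86, 0) [ 0.0046 -0.0043] [0.4391 0.0584 0.    ]
scene (-68, 86, 28) [ 0.0039 -0.0117] [0.4391 0.0584 0.028 ]
scene (-68, -86, 28) [ 0.0057 -0.0108] [ 0.4826 -0.108   0.028 ]
scene (68, -86, 45) [-0.005   0.0059] [ 0.6142 -0.0736  0.045 ]
scene (-24, 39, 178) [-0.0014  0.0086] [0.4936 0.0241 0.178 ]
scene (-24, -39, 200) [-0.0015  0.0039] [ 0.5133 -0.0514  0.2   ]
scene (21, 0, 96) [0.0027 0.0033] [ 0.547  -0.0023  0.096 ]
```

```bash
sed -i 's/(-68,-86,28)/(-68,-86,45)/g;s/(-68,86,28)/(-68,86,45)/g' fit.py; python3 fit.py
python3 - <<'E'
from h import *
d=pickle.load(open("d0.pkl","rb"));c=d["top"]
im=c["img"][135:265,322:412,::-1]; cv2.imwrite("pics/tr.png",cv2.resize(im,None,fx=4.5,fy=4.5,interpolation=cv2.INTER_CUBIC))
im=c["img"][110:250,75:215,::-1]; cv2.imwrite("pics/bd.png",cv2.resize(im,None,fx=4,fy=4,interpolation=cv2.INTER_CUBIC))
E
```

```text
None [ 0.5259466  -0.00672831  0.24847322] 10.222213669773588
[[-1.3 -0.7]
 [-0.1 -0.8]
 [ 0.3 -0.7]
 [-1.4 -0. ]
 [ 1.2 -0.1]
 [-0.7  0.2]
 [-0.   2.6]
 [-0.3  1.2]
 [-0.6 -0.7]
 [ 0.7  1.7]
 [-0.3  0.1]
 [ 0.7 -0.5]
 [-0.3 -1.3]
 [ 0.7 -1.7]
 [ 0.2 -0.6]
 [ 1.3 -0.2]]
top [ 0.52555513 -0.0074714   0.2457569 ] 4.556220290403841
scene [ 0.52626262 -0.00517275  0.25621974] 4.959648499142242
top (68, 86, 45) [-0.0018 -0.0037] [0.5707 0.0934 0.045 ]
top (68, -86, 45) [-0.0024 -0.0003] [ 0.613  -0.0734  0.045 ]
top (-68, -86, 45) [-0.0018  0.0009] [ 0.4812 -0.1068  0.045 ]
top (-68, 86, 45) [ 0.     -0.0038] [0.4389 0.0599 0.045 ]
top (-24, 39, 178) [-0.0004  0.003 ] [0.4931 0.0252 0.178 ]
top (-24, -39, 200) [ 0.0004 -0.0017] [ 0.5123 -0.0504  0.2   ]
top (21, 0, 96) [0.007  0.0001] [ 0.5463 -0.0016  0.096 ]
scene (68, 86, 0) [ 0.0014 -0.0051] [0.5707 0.0934 0.    ]
scene (68, 86, 45) [-0.0033  0.002 ] [0.5707 0.0934 0.045 ]
scene (-68, 86, 0) [ 0.0049 -0.0058] [0.4389 0.0599 0.    ]
scene (-68, 86, 45) [-0.0007 -0.0009] [0.4389 0.0599 0.045 ]
scene (-68, -86, 45) [0.0016 0.0031] [ 0.4812 -0.1068  0.045 ]
scene (68, -86, 45) [-0.0038  0.0056] [ 0.613  -0.0734  0.045 ]
scene (-24, 39, 178) [-0.0009  0.0075] [0.4931 0.0252 0.178 ]
scene (-24, -39, 200) [-0.0004  0.003 ] [ 0.5123 -0.0504  0.2   ]
scene (21, 0, 96) [0.0034 0.0026] [ 0.5463 -0.0016  0.096 ]
```

View pics/tr.png

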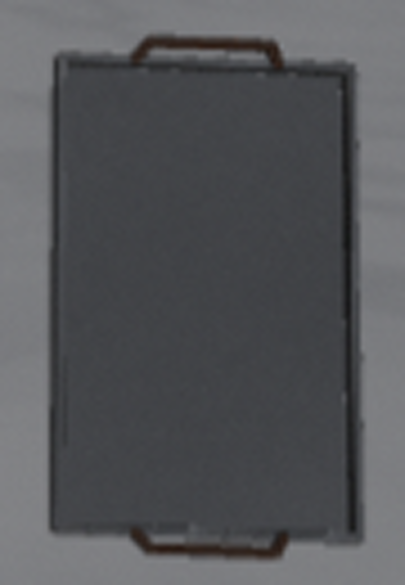

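View pics/bd.png

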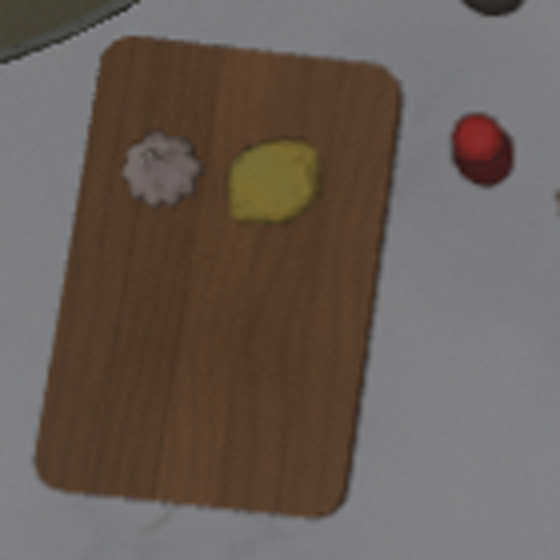

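Run:
```python
from h import *
d=pickle.load(open("d0.pkl","rb"));c=d["top"]
A=[atz(c,[(u+.5)/4.5-.5+322,(v+.5)/4.5-.5+135],.018)[:2] for u,v in[(57,55),(353,62),(358,540),(53,530)]]
A=np.array(A);print(A.round(4),A.mean(0),np.linalg.norm(A-np.roll(A,1,0),axis=1))
def X(l,m):
    a=np.cross([*l[0],1],[*l[1],1]);b=np.cross([*m[0],1],[*m[1],1]);p=np.cross(a,b);return p[:2]/p[2]
Lf=[(100,60),(38,470)];R=[(402,85),(348,500)];T=[(120,37),(385,66)];B=[(50,488),(330,517)]
C=[X(Lf,T),X(T,R),X(R,B),X(B,Lf)]
C=np.array([atz(c,[(u+.5)/4-.5+75,(v+.5)/4-.5+110],.021)[:2] for u,v in C]);print(C.round(4),np.linalg.norm(C-np.roll(C,1,0),axis=1))
far=(C[0]+C[1])/2;near=(C[2]+C[3])/2;print("free",near+(far-near)/4,"dir",(near-far)/np.linalg.norm(near-far), C.mean(0))
t=atz(c,[127,152],.04);print("garlic",t)
print("lemon",atz(c,[143,155],.05),"red",atz(c,[195,147],.06))
```

```text
[[ 0.6161 -0.246 ]
 [ 0.6163 -0.4333]
 [ 0.3181 -0.4276]
 [ 0.3201 -0.2416]] [ 0.46763074 -0.33712112] [0.29607543 0.18721448 0.2982857  0.18598635]
[[0.6789 0.4122]
 [0.6616 0.2029]
 [0.3461 0.2277]
 [0.3639 0.4351]] [0.31584907 0.21001005 0.31640452 0.2082069 ]
free [0.43380669 0.3254602 ] dir [-0.99715286  0.07540668] [0.51261305 0.31950071]
garlic [0.5807332  0.32860099 0.04      ]
lemon [0.57136289 0.28265816 0.05      ] red [0.59510843 0.14214299 0.06      ]
```

Request:
play_rows --twist '[[0,0,-0.09],[0,0,-0.09],[0,0,-0.09],[0,0,-0.09],[0,0,-0.09],[0,0,-0.09],[0,0,-0.09],[0,0,-0.017],[0,0,0],[0,0,0],[0,0,0],[0,0,0]]' --travel '[[0.1,-0.2,0.6],[0.4,-0.7,0.6],[0.6,-0.9,0.4],[0.6,-1,0.3],[0.6,-1,0.2],[0.6,-1,0.2],[0.6,-1,0.2],[0.6,-1,0],[0.6,-1,0],[0.6,-1,0],[0.6,-1,0],[0.3,-0.6,0]]' --grip '[-1,-1,-1,-1,-1,-1,-1,-1,-1,-1,-1,-1]'

```text
time_s: 2.7
ee_pos: [0.4358, 0.0684, 0.3285]
eef_rot: [-1.571, -0.0, -1.323]
force: [-0.3, 1.1, -1.0]
grip_width: 0.0941
```

```bash
cat > look.py <<'E'
import sys,cv2,pickle
from station import ctrl
from h import *
import numpy as np
np.set_printoptions(suppress=True,precision=4)
o=ctrl.get_obs();print(o["time_s"],o["ee_pos"],o["eef_rot"],o["force"],o["grip_width"])
tag=sys.argv[1];d={}
for n in sys.argv[2:]:
    c=ctrl.camera(n);d[n]=c;cv2.imwrite(f"pics/{n}{tag}.png",c["img"][:,:,::-1])
pickle.dump(d,open(f"d{tag}.pkl","wb"))
E
python3 look.py 1 wrist
```

```text
2.7 [0.4358 0.0684 0.3285] [-1.5706 -0.0002 -1.3227] [-0.2961  1.1262 -1.0296] 0.09406124736988296
```

View pics/wrist1.png

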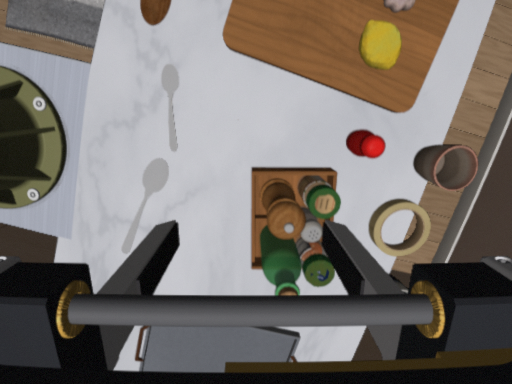

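Run:
```python
from h import *
c=pickle.load(open("d1.pkl","rb"))["wrist"]
print(unray(c,[256,192]))
im=c["img"][155:305,235:365,::-1]; cv2.imwrite("pics/w1c.png",cv2.resize(im,None,fx=4,fy=4,interpolation=cv2.INTER_CUBIC))
```

```text
(array([0.41727365, 0.14089944, 0.50043597]), array([ 0.08218435, -0.24194816, -0.96702114]))
```

View pics/w1c.png

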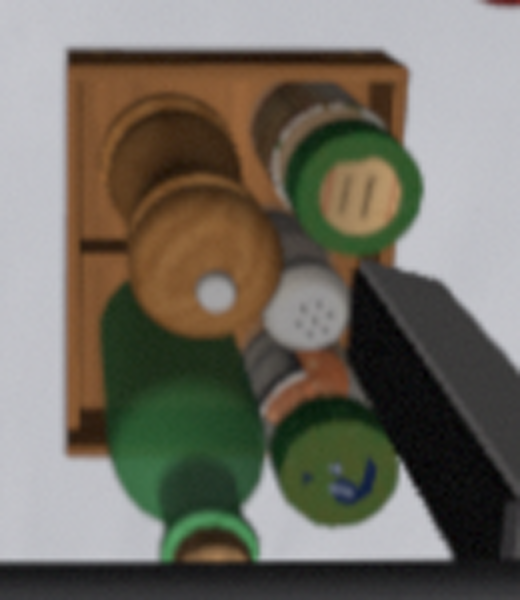

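```bash
cat > fit2.py <<'E'
exec(open("fit.py").read().split("for o in (None")[0])
d["w"]=pickle.load(open("d1.pkl","rb"))["wrist"]
Wp=lambda u:[(u[0]+.5)/4-.5+235,(u[1]+.5)/4-.5+155]
L=[l for l in L if l[2][2]==45 or l[2][2]==0]
L+=[("w",Wp((67,65)),(-68,86,45)),("w",Wp((408,70)),(68,86,45)),("w",Wp((67,455)),(-68,-86,45)),("w",Wp((85,250)),(-62,0,30)),("w",Wp((82,240)),(-62,2.5,30))]
for o in (None,"top","w"):
    s=least_squares(r,[.52,0,.2],args=(o,),loss="soft_l1");print(o,s.x,s.cost)
    if o is None:
        q=s.x;print(r(q).reshape(-1,2).round(1))
M={"mill":(-24,39,178),"oil":(-24,-39,200),"salt":(21,0,98),"jarl":(42,55,114)}
obs=[("mill","top",T((250,303))),("mill","scene",S((373,228))),("mill","w",Wp((216,293))),
("oil","top",T((485,240))),("oil","scene",S((399,88))),("salt","top",T((337,180))),("salt","scene",S((302,262))),("salt","w",Wp((314,312))),("jarl","w",Wp((362,193))),("jarl","top",T((190,190)))]
for m,n,u in obs: print(m,n,atz(d[n],u,M[m][2]/1000)[:2].round(4),W(q,M[m])[:2].round(4))
E
python3 fit2.py
```

```text
None [ 0.52640652 -0.00741038  0.24576035] 11.020610375911723
[[-1.  -0.9]
 [ 0.2 -0.9]
 [ 0.5 -0.7]
 [-1.3 -0.2]
 [-0.4  1. ]
 [-0.7 -1. ]
 [ 0.6  1.6]
 [-0.4 -0. ]
 [ 0.7 -0.6]
 [-0.2 -1.5]
 [-0.3 -0.8]
 [ 0.7 -1.8]
 [-0.7  0.2]
 [-1.5  1.4]
 [-0.7  2.6]]
top [ 0.52446009 -0.00854457  0.24729907] 1.2127301181087682
w [ 0.52721359 -0.00718416  0.2435003 ] 4.881451300599191
mill top [0.4927 0.0281] [0.4936 0.0246]
mill scene [0.4922 0.0327] [0.4936 0.0246]
mill w [0.4926 0.0275] [0.4936 0.0246]
oil top [ 0.5127 -0.0521] [ 0.5126 -0.0511]
oil scene [ 0.5118 -0.0475] [ 0.5126 -0.0511]
salt top [ 0.554  -0.0014] [ 0.5468 -0.0023]
salt scene [0.5489 0.0027] [ 0.5468 -0.0023]
salt w [0.5485 0.001 ] [ 0.5468 -0.0023]
jarl w [0.5461 0.0526] [0.5538 0.0562]
jarl top [0.5454 0.0528] [0.5538 0.0562]
```

Request:
play_rows --twist '[[0,0,0],[0,0,0],[0,0,0]]' --travel '[[0.4,-0.3,0],[0.3,-0.3,0],[0,0,0]]' --grip '[-1,-1,-1]'

```text
time_s: 3.05
ee_pos: [0.4707, 0.0398, 0.3279]
eef_rot: [-1.572, 0.0, -1.323]
force: [0.3, -0.4, 0.5]
grip_width: 0.0939
```

Request:
play_rows --twist '[[0,0,0],[0,0,0],[0,0,0],[0,0,0],[0,0,0],[0,0,0]]' --travel '[[0.45,-0.26,0],[0,0,-0.4],[0,0,-0.7],[0,0,-0.7],[0,0,-0.4],[0,0,0]]' --grip '[-1,-1,-1,-1,-1,-1]' --force 25

```text
time_s: 3.65
ee_pos: [0.4909, 0.0286, 0.2163]
eef_rot: [-1.575, 0.001, -1.321]
force: [-0.3, -0.3, 0.5]
grip_width: 0.0938
```

```bash
python3 look.py 2 wrist scene
```

```text
3.65 [0.4909 0.0286 0.2163] [-1.575   0.0012 -1.3207] [-0.2525 -0.2856  0.4835] 0.09378949889987688
```

View pics/wrist2.png

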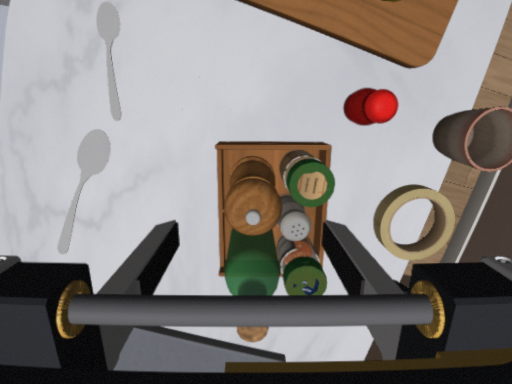

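View pics/scene2.png

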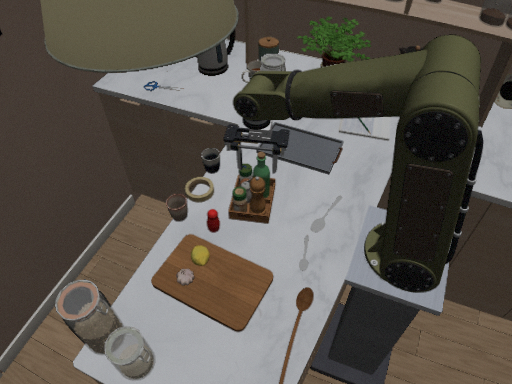

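Run:
```python
from h import *
c=pickle.load(open("d2.pkl","rb"))["wrist"]
print(atz(c,[253,218],.178))
print(proj(c,[[.493,.0265,.178],[.4936,.0246,.178],[.4909,.0286,.2163]]))
im=c["img"][130:350,200:350,::-1]; cv2.imwrite("pics/w2c.png",cv2.resize(im,None,fx=3,fy=3,interpolation=cv2.INTER_CUBIC))
for t,uv,z in [("oilcork",[253,332],.200),("oil",[253,328],.2),("salt",[296,227],.098)]:print(t,atz(c,uv,z))
```

```text
[0.49298617 0.02830541 0.178     ]
[[252.42196876 220.1829303 ]
 [252.56291333 222.65042171]
 [250.24198774 237.35131098]]
oilcork [ 0.51411656 -0.05394948  0.2       ]
oil [ 0.51318814 -0.05035872  0.2       ]
salt [0.54696858 0.0021601  0.098     ]
```

View pics/w2c.png

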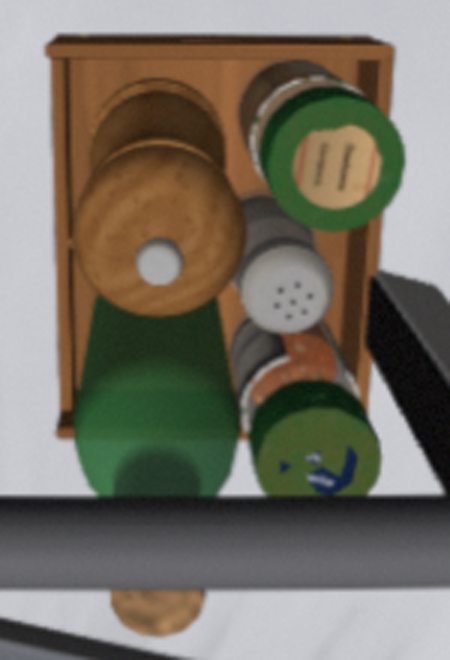

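Request:
play_rows --twist '[[0,0,0],[0,0,0],[0,0,0],[0,0,0],[0,0,0],[0,0,0],[0,0,0]]' --travel '[[0.04,-0.02,-0.3],[0,0,-0.4],[0,0,-0.4],[0,0,-0.3],[0,0,-0.17],[0,0,0],[0,0,0]]' --grip '[-1,-1,-1,-1,-1,-1,-1]'

```text
time_s: 4.45
ee_pos: [0.4949, 0.0271, 0.1412]
eef_rot: [-1.569, -0.0, -1.321]
force: [0.6, -0.3, 0.6]
grip_width: 0.094
```

Request:
play_rows --twist '[[0,0,0],[0,0,0],[0,0,0]]' --travel '[[-0.02,0,-0.05],[0,0,0],[0,0,0]]' --grip '[-1,-1,-1]'

```text
time_s: 4.75
ee_pos: [0.4934, 0.027, 0.1378]
eef_rot: [-1.57, -0.0, -1.321]
force: [-0.1, 0.2, -1.1]
grip_width: 0.0939
```

Request:
play_rows --twist '[[0,0,0],[0,0,0],[0,0,0],[0,0,0],[0,0,0],[0,0,0]]' --travel '[[0,0,0],[0,0,0],[0,0,0],[0,0,0],[0,0,0],[0,0,0]]' --grip '[0,0.2,0.5,1,1,1]' --force 25

```text
time_s: 5.35
ee_pos: [0.4933, 0.027, 0.1374]
eef_rot: [-1.571, 0.0, -1.321]
force: [-1.4, 0.3, 0.8]
grip_width: 0.049
```

Request:
play_rows --twist '[[0,0,0],[0,0,0],[0,0,0],[0,0,0],[0,0,0],[0,0,0],[0,0,0],[0,0,0],[0,0,0],[0,0,0]]' --travel '[[0,0,0.1],[0,0,0.3],[0,0,0.5],[0,0,0.6],[0,0,0.7],[0,0,0.7],[0,0,0.7],[0,0,0.6],[0,0,0.3],[0,0,0]]' --grip '[1,1,1,1,1,1,1,1,1,1]'

```text
time_s: 6.35
ee_pos: [0.4936, 0.027, 0.3645]
eef_rot: [-1.567, -0.001, -1.321]
force: [0.0, -0.8, -2.5]
grip_width: 0.0477
```

```bash
python3 look.py 3 wrist scene top
```

```text
6.35 [0.4936 0.027  0.3645] [-1.5674 -0.0009 -1.3211] [ 0.0262 -0.8194 -2.465 ] 0.047731848015609375
```

View pics/wrist3.png

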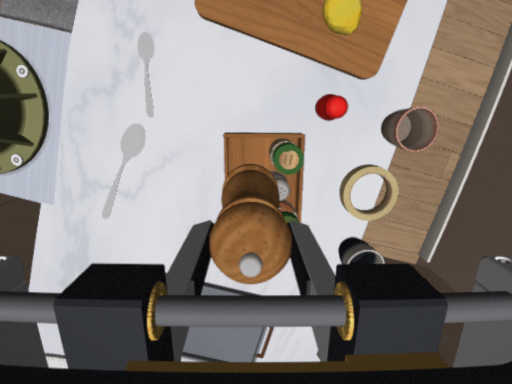

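View pics/scene3.png

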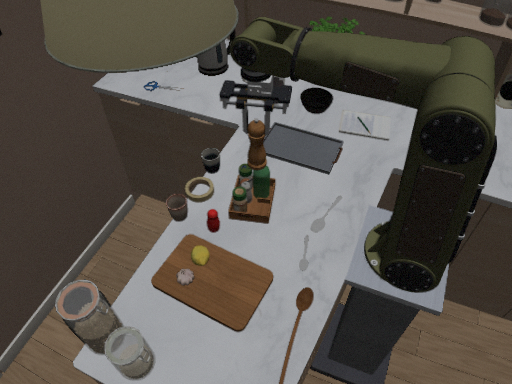

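Request:
play_rows --twist '[[0,0,0],[0,0,0],[0,0,0],[0,0,0],[0,0,0],[0,0,0],[0,0,0],[0,0,0],[0,0,0],[0,0,0],[0,0,0],[0,0,0]]' --travel '[[0.03,-0.2,0],[0.05,-0.5,0],[0.08,-0.8,0],[0.08,-0.9,0],[0.08,-0.9,0],[0.08,-0.9,0],[0.08,-0.9,0],[0.08,-0.9,0],[0.08,-0.7,0],[0.06,-0.4,0],[0.03,-0.2,0],[0,0,0]]' --grip '[1,1,1,1,1,1,1,1,1,1,1,1]'

```text
time_s: 7.7
ee_pos: [0.5295, -0.339, 0.3613]
eef_rot: [-1.572, 0.001, -1.322]
force: [0.4, -0.2, -2.1]
grip_width: 0.0475
```

Request:
play_rows --twist '[[0,0,0],[0,0,0],[0,0,0],[0,0,0],[0,0,0],[0,0,0],[0,0,0],[0,0,0],[0,0,0],[0,0,0]]' --travel '[[0,0,-0.2],[0,0,-0.5],[0,0,-0.7],[0,0,-0.8],[0,0,-0.7],[0,0,-0.6],[0,0,-0.4],[0,0,-0.2],[0,0,0],[0,0,0]]' --grip '[1,1,1,1,1,1,1,1,1,1]'

```text
time_s: 8.7
ee_pos: [0.5302, -0.3378, 0.1586]
eef_rot: [-1.57, -0.001, -1.321]
force: [0.7, -0.3, -1.7]
grip_width: 0.0479
```

Request:
play_rows --twist '[[0,0,0],[0,0,0],[0,0,0],[0,0,0]]' --travel '[[0,0,-0.2],[0,0,-0.2],[0,0,0],[0,0,0]]' --grip '[1,1,1,1]'

```text
time_s: 9.1
ee_pos: [0.5297, -0.338, 0.1372]
eef_rot: [-1.571, 0.0, -1.321]
force: [0.0, -0.1, -1.4]
grip_width: 0.0474
```

```bash
python3 look.py 4 wrist scene; python3 -c "
import cv2
im=cv2.imread('pics/scene4.png')[70:230,200:360];cv2.imwrite('pics/s4c.png',cv2.resize(im,None,fx=4,fy=3.7))"
```

```text
9.1 [ 0.5297 -0.338   0.1372] [-1.5711  0.0004 -1.3212] [ 0.0098 -0.1347 -1.4339] 0.04736739880438574
```

View pics/s4c.png

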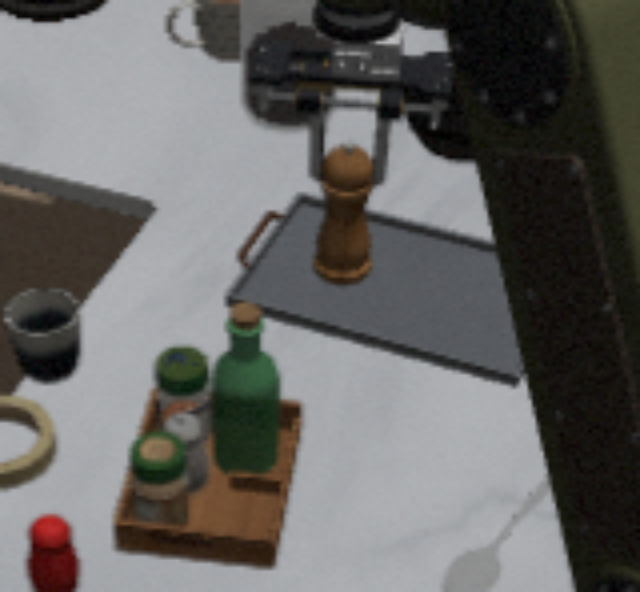

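Request:
play_rows --twist '[[0,0,0],[0,0,0],[0,0,0]]' --travel '[[0,0,-0.02],[0,0,-0.01],[0,0,0]]' --grip '[1,1,1]'

```text
time_s: 9.5
ee_pos: [0.5298, -0.338, 0.1359]
eef_rot: [-1.571, 0.0, -1.321]
force: [-0.1, 0.3, -1.9]
grip_width: 0.0478
```

Request:
play_rows --twist '[[0,0,0],[0,0,0],[0,0,0]]' --travel '[[0,0,-0.02],[0,0,0],[0,0,0]]' --grip '[1,1,1]'

```text
time_s: 9.8
ee_pos: [0.53, -0.3381, 0.1355]
eef_rot: [-1.57, -0.001, -1.321]
force: [-1.1, 0.9, 4.2]
grip_width: 0.0475
```

Request:
play_rows --twist '[[0,0,0],[0,0,0],[0,0,0],[0,0,0],[0,0,0],[0,0,0],[0,0,0],[0,0,0],[0,0,0]]' --travel '[[0,0,0],[0,0,0],[0,0,0],[0,0,0],[0,0,0.3],[0,0,0.6],[0,0,0.8],[0,0,0.8],[0,0,0.5]]' --grip '[-0.2,-0.5,-1,-1,-1,-1,-1,-1,-1]'

```text
time_s: 10.7
ee_pos: [0.53, -0.3381, 0.2897]
eef_rot: [-1.568, -0.003, -1.321]
force: [-0.2, -0.5, -0.2]
grip_width: 0.0942
```

```bash
python3 look.py 5 wrist scene
```

```text
10.7 [ 0.53   -0.3381  0.2897] [-1.568  -0.0034 -1.3211] [-0.2039 -0.4536 -0.1524] 0.09420355767933444
```

View pics/wrist5.png

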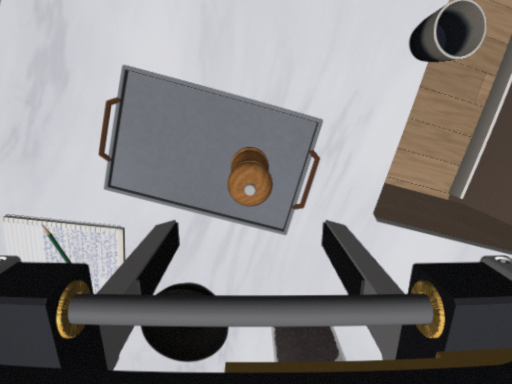

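Request:
play_rows --twist '[[0,0,0],[0,0,0],[0,0,0],[0,0,0],[0,0,0],[0,0,0],[0,0,0],[0,0,0],[0,0,0],[0,0,0]]' --travel '[[-0.04,0.4,0],[-0.04,0.8,0],[-0.04,0.9,0],[-0.04,0.9,0],[-0.04,0.9,0],[-0.04,0.9,0],[-0.04,0.6,0],[-0.04,0.33,0],[-0.02,0,0],[0,0,0]]' --grip '[-1,-1,-1,-1,-1,-1,-1,-1,-1,-1]'

```text
time_s: 11.8
ee_pos: [0.5127, -0.0518, 0.2849]
eef_rot: [-1.571, -0.0, -1.321]
force: [0.5, -0.1, -0.1]
grip_width: 0.0937
```

```bash
python3 look.py 6 wrist
```

```text
11.8 [ 0.5127 -0.0518  0.2849] [-1.571  -0.0001 -1.3206] [ 0.5425 -0.1203 -0.0968] 0.09368541616653671
```

View pics/wrist6.png

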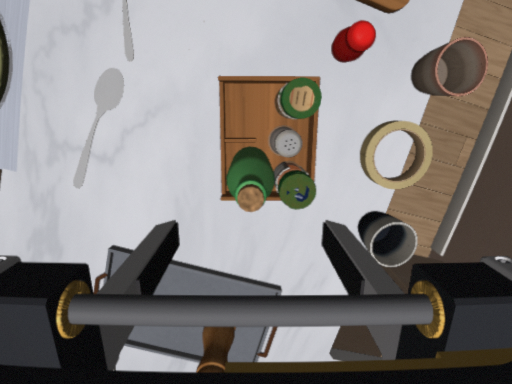

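Run:
```python
from h import *
c=pickle.load(open("d6.pkl","rb"))["wrist"]
im=c["img"][65:215,205:335,::-1]; cv2.imwrite("pics/w6c.png",cv2.resize(im,None,fx=4,fy=4,interpolation=cv2.INTER_CUBIC))
```

```text
(no output)
```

View pics/w6c.png

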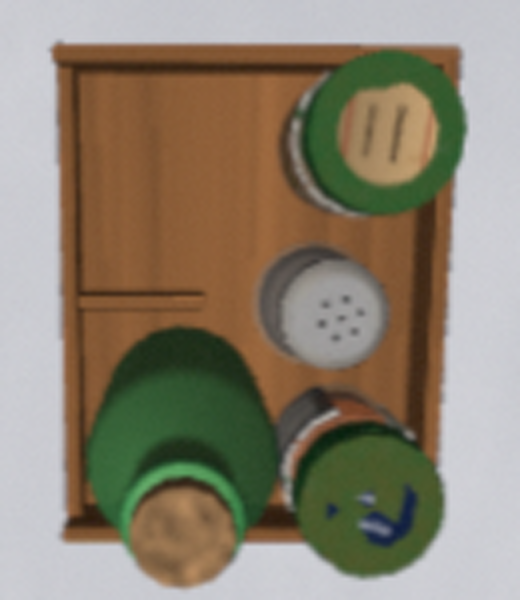

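```bash
cat > fit3.py <<'E'
from h import *
from scipy.optimize import least_squares
d={"w":pickle.load(open("d6.pkl","rb"))["wrist"]}
Wp=lambda u:[(u[0]+.5)/4-.5+205,(u[1]+.5)/4-.5+65]
def W(p,P):
    P=np.array(P)/1000;c,s=np.cos(p[2]),np.sin(p[2]);return np.array([p[0]+c*P[0]-s*P[1],p[1]+s*P[0]+c*P[1],P[2]])
L=[((53,47),(-68,86,45)),((64,540),(-68,-86,45)),((460,49),(68,86,45)),((79,300),(-62,0,30)),((205,300),(-16,0,30))]
def r(p): return np.concatenate([proj(d["w"],W(p,P))[0]-Wp(u) for u,P in L])
s=least_squares(r,[.52,0,.2],loss="soft_l1");q=s.x;print(q,s.fun.reshape(-1,2).round(1))
i=lambda p:np.array([[np.cos(q[2]),np.sin(q[2])],[-np.sin(q[2]),np.cos(q[2])]])@(p[:2]-q[:2])
for t,u,z,n in [("oil",(184,537),.2,(-24,-39)),("salt",(341,318),.098,(21,0)),("jl",(386,133),.114,0),("jr",(372,505),.114,0)]:
    p=atz(d["w"],Wp(u),z);print(t,p.round(4),"caddy frame",i(p).round(4),n)
E
python3 fit3.py
```

```text
[ 0.52682984 -0.00777118  0.24547117] [[-0.3 -1.1]
 [-0.5  1. ]
 [ 0.9 -0.8]
 [-0.3  0.5]
 [ 0.3  0.6]]
oil [ 0.5129 -0.0509  0.2   ] caddy frame [-0.0241 -0.0385] (-24, -39)
salt [ 0.5492 -0.0009  0.098 ] caddy frame [0.0234 0.0012] (21, 0)
jl [0.5447 0.0526 0.114 ] caddy frame [0.032  0.0542] 0
jr [ 0.5715 -0.0512  0.114 ] caddy frame [ 0.0327 -0.053 ] 0
```

Request:
play_rows --twist '[[0,0,0],[0,0,0],[0,0,0],[0,0,0],[0,0,0],[0,0,0],[0,0,0],[0,0,0]]' --travel '[[0,0.01,-0.4],[0,0,-0.6],[0,0,-0.6],[0,0,-0.5],[0,0,-0.3],[0,0,-0.17],[0,0,0],[0,0,0]]' --grip '[-1,-1,-1,-1,-1,-1,-1,-1]'

```text
time_s: 12.65
ee_pos: [0.5132, -0.0515, 0.1571]
eef_rot: [-1.57, -0.0, -1.322]
force: [-0.4, -0.4, -0.6]
grip_width: 0.0941
```

Request:
play_rows --twist '[[0,0,0],[0,0,0],[0,0,0],[0,0,0],[0,0,0],[0,0,0],[0,0,0],[0,0,0]]' --travel '[[0,0,0],[0,0,0],[0,0,0],[0,0,0],[0,0,0],[0,0,0],[0,0,0],[0,0,0]]' --grip '[0,0.2,0.3,0.4,0.6,1,1,1]' --force 30

```text
time_s: 13.45
ee_pos: [0.5129, -0.051, 0.1565]
eef_rot: [-1.571, -0.0, -1.321]
force: [-0.5, -0.3, 0.1]
grip_width: 0.0334
```

Request:
play_rows --twist '[[0,0,0],[0,0,0],[0,0,0]]' --travel '[[0,0,0],[0,0,0],[0,0,0]]' --grip '[1,1,1]'

```text
time_s: 13.75
ee_pos: [0.5128, -0.051, 0.1565]
eef_rot: [-1.571, 0.0, -1.321]
force: [-0.8, -1.5, -0.2]
grip_width: 0.0287
```

Request:
play_rows --twist '[[0,0,0],[0,0,0],[0,0,0]]' --travel '[[0,0,0],[0,0,0],[0,0,0]]' --grip '[1,1,1]'

```text
time_s: 14.05
ee_pos: [0.5128, -0.051, 0.1565]
eef_rot: [-1.571, -0.0, -1.321]
force: [-1.0, -0.4, 0.3]
grip_width: 0.029
```

```bash
python3 look.py 7 wrist scene;python3 -c "
import cv2
im=cv2.imread('pics/scene7.png')[110:230,200:320];cv2.imwrite('pics/s7c.png',cv2.resize(im,None,fx=5,fy=5,interpolation=cv2.INTER_CUBIC))"
```

```text
14.05 [ 0.5128 -0.051   0.1565] [-1.5708 -0.     -1.3211] [-1.0377 -0.4133  0.3128] 0.029044698399087358
```

View pics/s7c.png

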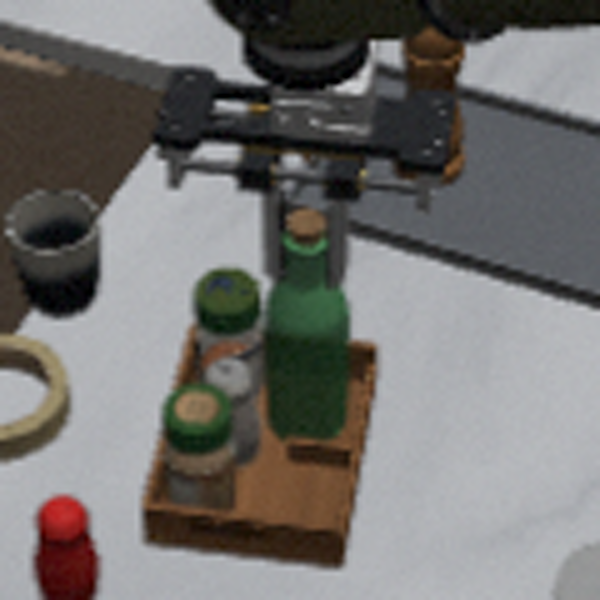

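View pics/wrist7.png

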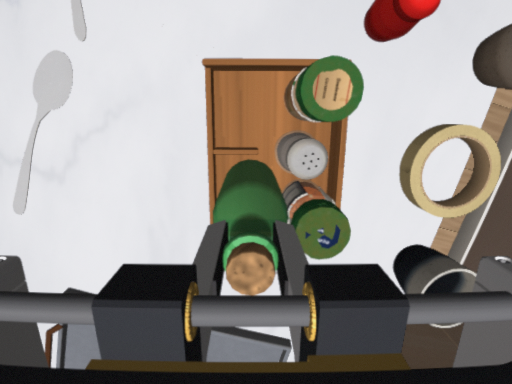

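Request:
play_rows --twist '[[0,0,0],[0,0,0],[0,0,0],[0,0,0],[0,0,0],[0,0,0],[0,0,0],[0,0,0],[0,0,0],[0,0,0],[0,0,0]]' --travel '[[0,0,0],[0,0,0],[0,0,0.12],[0,0,0],[0,0,0],[0,0,0],[0,0,0],[0,0,0],[0,0,0],[0,0,0],[0,0,0]]' --grip '[0.1,0.1,0.1,0.1,0.2,0.3,0.4,1,1,1,1]'

```text
time_s: 15.25
ee_pos: [0.5128, -0.051, 0.1624]
eef_rot: [-1.571, 0.0, -1.321]
force: [-1.3, -1.1, -0.6]
grip_width: 0.0289
```

Request:
play_rows --twist '[[0,0,0],[0,0,0],[0,0,0],[0,0,0],[0,0,0],[0,0,0],[0,0,0],[0,0,0],[0,0,0]]' --travel '[[0,0,0.05],[0,0,0.1],[0,0,0.2],[0,0,0.4],[0,0,0.5],[0,0,0.6],[0,0,0.5],[0,0,0.2],[0,0,0]]' --grip '[1,1,1,1,1,1,1,1,1]'

```text
time_s: 16.15
ee_pos: [0.5131, -0.0511, 0.2911]
eef_rot: [-1.569, -0.001, -1.321]
force: [0.2, 0.3, -4.4]
grip_width: 0.0289
```

```bash
python3 look.py 8 wrist scene;python3 -c "
import cv2
im=cv2.imread('pics/scene8.png')[80:230,190:340];cv2.imwrite('pics/s8c.png',cv2.resize(im,None,fx=4,fy=4,interpolation=cv2.INTER_CUBIC))"
```

```text
16.15 [ 0.5131 -0.0511  0.2911] [-1.5688 -0.0009 -1.3211] [ 0.2362  0.2961 -4.3989] 0.028942974638249044
```

View pics/s8c.png

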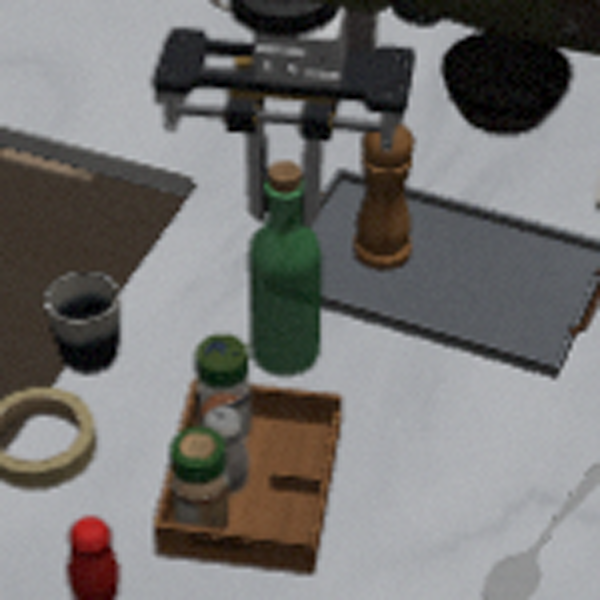

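View pics/wrist8.png

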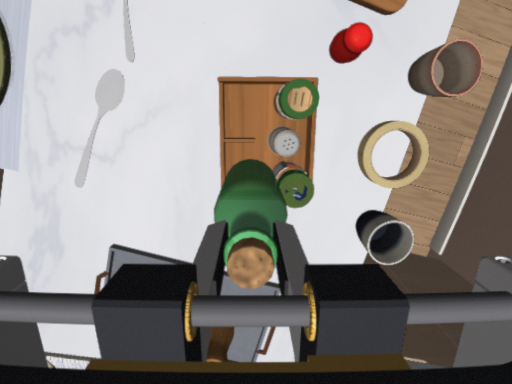

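Request:
play_rows --twist '[[0,0,0],[0,0,0],[0,0,0],[0,0,0],[0,0,0],[0,0,0],[0,0,0],[0,0,0],[0,0,0],[0,0,0],[0,0,0],[0,0,0]]' --travel '[[-0.05,-0.14,0],[-0.1,-0.3,0],[-0.18,-0.5,0],[-0.25,-0.7,0],[-0.28,-0.8,0],[-0.3,-0.8,0],[-0.3,-0.8,0],[-0.25,-0.7,0],[-0.2,-0.5,0],[-0.1,-0.3,0],[-0.05,-0.2,0],[0,0,0]]' --grip '[1,1,1,1,1,1,1,1,1,1,1,1]'

```text
time_s: 17.45
ee_pos: [0.4097, -0.3384, 0.2894]
eef_rot: [-1.571, 0.001, -1.322]
force: [-0.8, 0.4, -5.1]
grip_width: 0.0287
```

Request:
play_rows --twist '[[0,0,0],[0,0,0],[0,0,0],[0,0,0],[0,0,0],[0,0,0],[0,0,0],[0,0,0],[0,0,0]]' --travel '[[0,0,-0.2],[0,0,-0.4],[0,0,-0.5],[0,0,-0.5],[0,0,-0.4],[0,0,-0.2],[0,0,-0.1],[0,0,0],[0,0,0]]' --grip '[1,1,1,1,1,1,1,1,1]'

```text
time_s: 18.35
ee_pos: [0.4102, -0.3381, 0.1758]
eef_rot: [-1.57, -0.001, -1.321]
force: [0.1, -0.4, -4.5]
grip_width: 0.0291
```

Request:
play_rows --twist '[[0,0,0],[0,0,0],[0,0,0],[0,0,0]]' --travel '[[0,0,-0.15],[0,0,-0.13],[0,0,0],[0,0,0]]' --grip '[1,1,1,1]'

```text
time_s: 18.75
ee_pos: [0.4098, -0.338, 0.1608]
eef_rot: [-1.571, 0.0, -1.321]
force: [1.2, 0.4, -4.2]
grip_width: 0.0289
```

Request:
play_rows --twist '[[0,0,0],[0,0,0],[0,0,0]]' --travel '[[0,0,-0.02],[0,0,0],[0,0,0]]' --grip '[1,1,1]'

```text
time_s: 19.05
ee_pos: [0.4099, -0.338, 0.16]
eef_rot: [-1.571, -0.0, -1.321]
force: [0.2, -0.8, -5.4]
grip_width: 0.0291
```

Request:
play_rows --twist '[[0,0,0],[0,0,0],[0,0,0]]' --travel '[[0,0,-0.02],[0,0,0],[0,0,0]]' --grip '[1,1,1]'

```text
time_s: 19.35
ee_pos: [0.41, -0.3382, 0.1594]
eef_rot: [-1.57, -0.001, -1.321]
force: [-0.6, 0.7, -0.1]
grip_width: 0.0291
```

Request:
play_rows --twist '[[0,0,0],[0,0,0],[0,0,0],[0,0,0],[0,0,0],[0,0,0],[0,0,0],[0,0,0],[0,0,0],[0,0,0]]' --travel '[[0,0,-0.01],[0,0,0],[0,0,0],[0,0,0],[0,0,0.2],[0,0,0.5],[0,0,0.7],[0,0,0.6],[0,0,0.4],[0,0,0]]' --grip '[1,0.2,-0.3,-0.8,-1,-1,-1,-1,-1,-1]'

```text
time_s: 20.35
ee_pos: [0.4104, -0.3385, 0.2818]
eef_rot: [-1.568, -0.004, -1.321]
force: [-0.2, -0.3, -0.1]
grip_width: 0.0932
```

```bash
python3 look.py 9 wrist scene;python3 -c "
import cv2
im=cv2.imread('pics/scene9.png')[80:230,190:340];cv2.imwrite('pics/s9c.png',cv2.resize(im,None,fx=4,fy=4,interpolation=cv2.INTER_CUBIC))"
```

```text
20.35 [ 0.4104 -0.3385  0.2818] [-1.5681 -0.0044 -1.3211] [-0.2036 -0.316  -0.0794] 0.09324973003746598
```

View pics/wrist9.png

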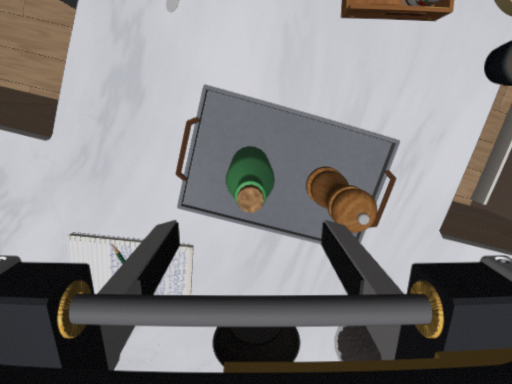

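View pics/s9c.png

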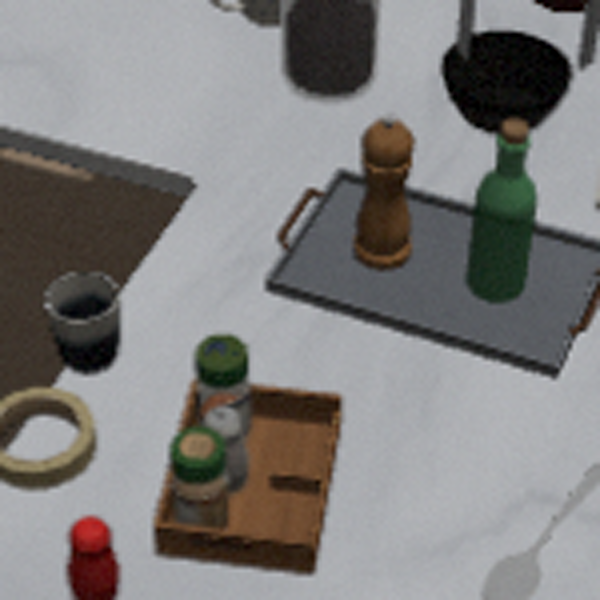

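Request:
play_rows --twist '[[0,0,0],[0,0,0],[0,0,0],[0,0,0],[0,0,0],[0,0,0],[0,0,0],[0,0,0],[0,0,0],[0,0,0],[0,0,0],[0,0,0]]' --travel '[[0.15,0.3,0],[0.3,0.7,0],[0.35,0.85,0],[0.35,0.85,0],[0.35,0.85,0],[0.35,0.85,0],[0.35,0.85,0],[0.3,0.8,0],[0.2,0.5,-0.2],[0.06,0.19,-0.4],[0,0,-0.3],[0,0,0]]' --grip '[-1,-1,-1,-1,-1,-1,-1,-1,-0.7,-0.36,-0.36,-0.36]' --force 15

```text
time_s: 21.65
ee_pos: [0.5467, -0.0006, 0.2302]
eef_rot: [-1.576, 0.002, -1.32]
force: [0.5, 0.6, 0.6]
grip_width: 0.0655
```

```bash
python3 look.py 10 wrist
```

```text
21.65 [ 0.5467 -0.0006  0.2302] [-1.5762  0.0017 -1.3204] [0.5432 0.5936 0.6091] 0.06553630240168698
```

View pics/wrist10.png

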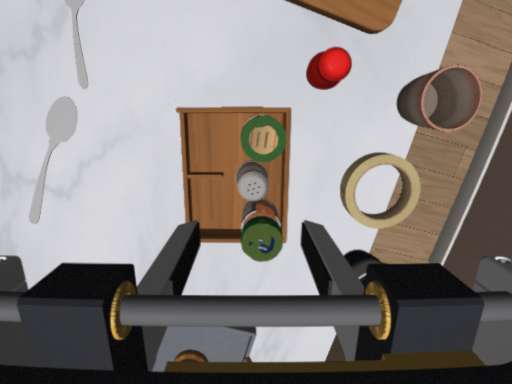

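Run:
```python
from h import *
c=pickle.load(open("d10.pkl","rb"))["wrist"]
im=c["img"][100:255,165:305,::-1]; cv2.imwrite("pics/w10c.png",cv2.resize(im,None,fx=4,fy=3.8,interpolation=cv2.INTER_CUBIC))
im=c["img"][150:210,222:282,::-1]; cv2.imwrite("pics/w10s.png",cv2.resize(im,None,fx=9,fy=9,interpolation=cv2.INTER_CUBIC))
```

```text
(no output)
```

View pics/w10s.png

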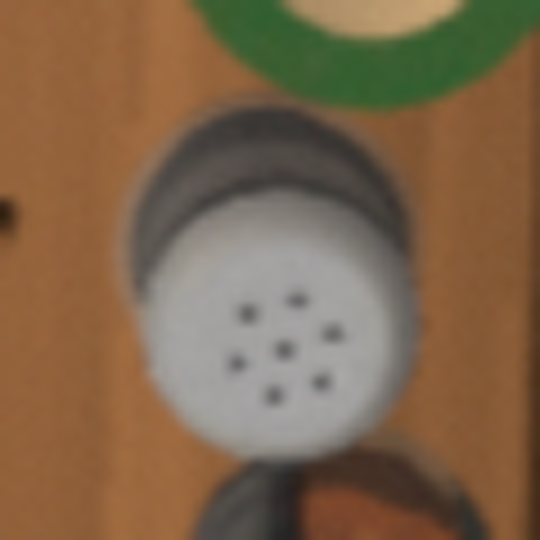

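View pics/w10c.png

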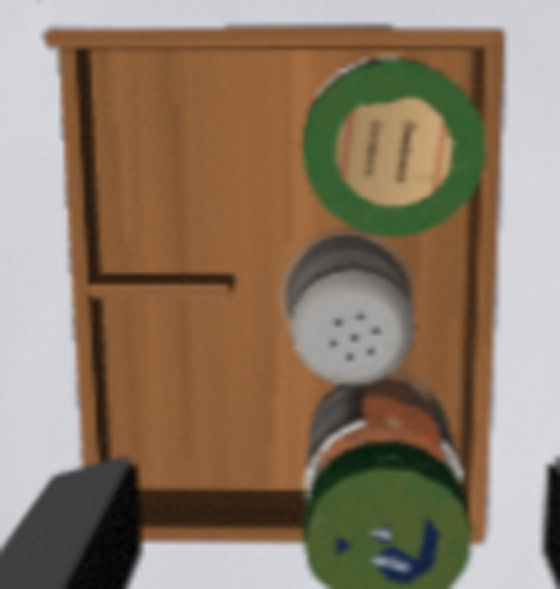

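Run:
```python
from h import *
c=pickle.load(open("d10.pkl","rb"))["wrist"]
p=atz(c,[253.2,188.4],.098);print(p)
print(atz(c,[252.3,(100+155)/9+150+6.5],.008), proj(c,[[.5472,-.0027,.098],[.548,-.002,.098],[.548,-.002,.008],[.5467,-.0006,.23],[.5467,-.0006,.09]]))
```

```text
[ 0.54932565 -0.00092962  0.098     ]
[ 0.55288342 -0.01787399  0.008     ] [[250.85114679 189.48038139]
 [251.74248583 189.04427244]
 [251.73569702 172.95568399]
 [250.31792955 237.33424814]
 [250.90608157 185.76292491]]
```

Request:
play_rows --twist '[[0,0,0],[0,0,0],[0,0,0],[0,0,0],[0,0,0],[0,0,0],[0,0,0],[0,0,0]]' --travel '[[0,0,-0.3],[0,0,-0.5],[0,0,-0.6],[0,0,-0.5],[0,0,-0.4],[0,0,-0.2],[0,0,0],[0,0,0]]' --grip '[-0.36,-0.36,-0.36,-0.36,-0.36,-0.36,-0.36,-0.36]'

```text
time_s: 22.5
ee_pos: [0.5484, -0.0012, 0.1096]
eef_rot: [-1.57, -0.0, -1.321]
force: [0.2, 0.4, 0.0]
grip_width: 0.0644
```

```bash
python3 look.py 11 wrist; python3 -c "
import cv2
im=cv2.imread('pics/wrist11.png')[60:384,100:400];cv2.imwrite('pics/w11c.png',cv2.resize(im,None,fx=1.8,fy=1.8,interpolation=cv2.INTER_CUBIC))"
```

```text
22.5 [ 0.5484 -0.0012  0.1096] [-1.5696 -0.0004 -1.3213] [0.2485 0.4307 0.0419] 0.06443749429923105
```

View pics/w11c.png

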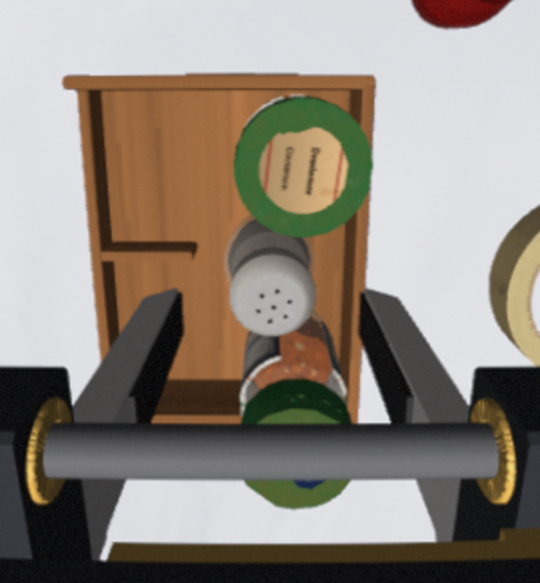

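Request:
play_rows --twist '[[0,0,0],[0,0,0],[0,0,0],[0,0,0],[0,0,0],[0,0,0]]' --travel '[[0,0,-0.25],[0,0,-0.3],[0,0,-0.28],[0,0,-0.17],[0,0,0],[0,0,0]]' --grip '[-0.36,-0.36,-0.36,-0.36,-0.36,-0.36]'

```text
time_s: 23.15
ee_pos: [0.548, -0.001, 0.0586]
eef_rot: [-1.571, -0.0, -1.321]
force: [-0.6, 1.3, 0.5]
grip_width: 0.0641
```

Request:
play_rows --twist '[[0,0,0],[0,0,0],[0,0,0],[0,0,0],[0,0,0],[0,0,0],[0,0,0]]' --travel '[[0,0,0],[0,0,0],[0,0,0],[0,0,0],[0,0,0],[0,0,0],[0,0,0]]' --grip '[-0.1,0,0.1,0.4,1,1,1]' --force 15

```text
time_s: 23.85
ee_pos: [0.548, -0.001, 0.0586]
eef_rot: [-1.571, -0.0, -1.321]
force: [0.3, -0.8, 2.4]
grip_width: 0.0372
```

```bash
python3 look.py 12 wrist scene; python3 -c "
import cv2
im=cv2.imread('pics/wrist12.png')[60:384,100:400];cv2.imwrite('pics/w12c.png',cv2.resize(im,None,fx=1.8,fy=1.8,interpolation=cv2.INTER_CUBIC))
im=cv2.imread('pics/scene12.png')[120:240,190:310];cv2.imwrite('pics/s12c.png',cv2.resize(im,None,fx=5,fy=5,interpolation=cv2.INTER_CUBIC))"
```

```text
23.85 [ 0.548  -0.001   0.0586] [-1.5705 -0.0002 -1.3211] [ 0.2956 -0.8103  2.4312] 0.037151135101618646
```

View pics/w12c.png

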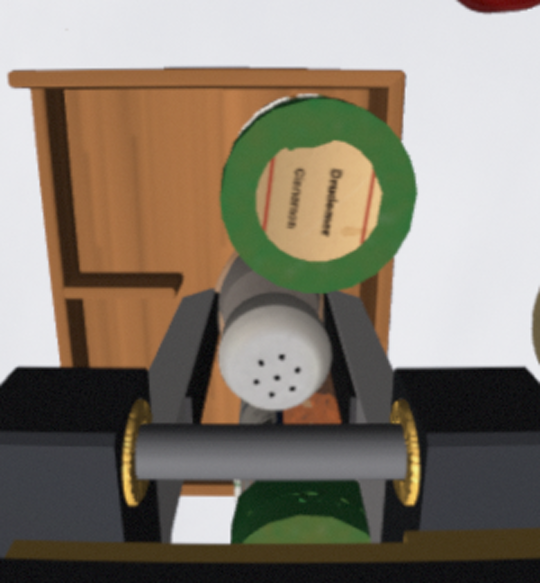

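View pics/s12c.png

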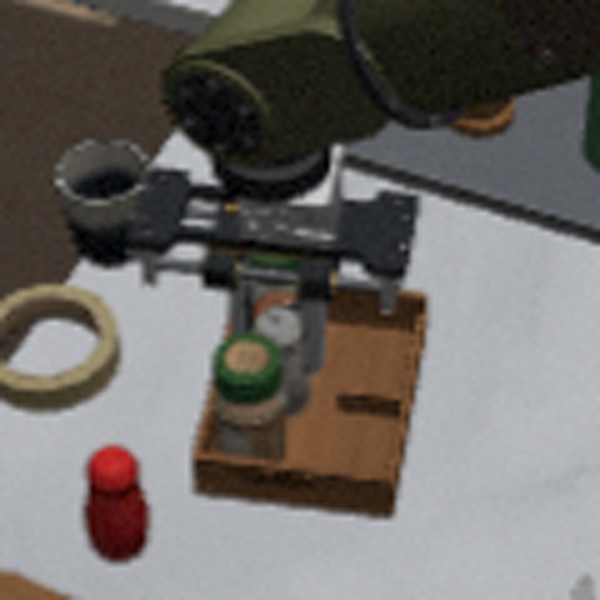

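Request:
play_rows --twist '[[0,0,0],[0,0,0]]' --travel '[[0,0,0],[0,0,0]]' --grip '[1,1]'

```text
time_s: 24.15
ee_pos: [0.548, -0.001, 0.0586]
eef_rot: [-1.571, -0.0, -1.321]
force: [-0.4, -0.8, 4.2]
grip_width: 0.0371
```

```bash
python3 look.py 13 wrist top
python3 - <<'E'
from h import *
c=pickle.load(open("d13.pkl","rb"))["wrist"]
im=c["img"][180:320,190:320,::-1];cv2.imwrite('pics/w13c.png',cv2.resize(im,None,fx=4,fy=4,interpolation=cv2.INTER_CUBIC))
print(proj(c,[[.549,-.001,.098],[.5472,-.0027,.098]]),proj(c,[[.548,-.001,z] for z in (.05,.06,.07,.08,.1)]))
a=.2455;u=np.array([np.cos(a),np.sin(a),0]);v=np.array([-u[1],u[0],0])
for sx in(-.022,.022):
  for sy in(-.008,.008): print(sx,sy,proj(c,np.array([.548,-.001,.0506])+sx*u+sy*v),proj(c,np.array([.548,-.001,.078])+sx*u+sy*v))
E
```

```text
24.15 [ 0.548  -0.001   0.0586] [-1.5705 -0.0001 -1.3211] [-0.4116 -0.7646  4.2261] 0.03708514947759722
[[252.39254514 269.33614084]
 [248.08970195 271.46807662]] [[250.34813706 232.09010256]
 [250.36754712 238.24873423]
 [250.38907519 245.08168591]
 [250.41308341 252.70469607]
 [250.47044674 270.93088041]]
-0.022 -0.008 [[217.17281183 243.4901013 ]] [[212.09608897 263.59085943]]
-0.022 0.008 [[216.52473182 220.83410985]] [[211.18759396 237.89321984]]
0.022 -0.008 [[283.40867382 243.72901906]] [[288.58048978 263.85767014]]
0.022 0.008 [[284.26822812 221.08665259]] [[289.73682451 238.17824435]]
```

View pics/w13c.png

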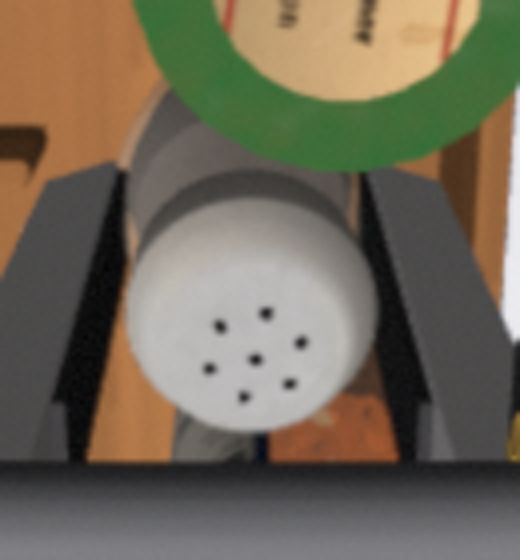

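Request:
play_rows --twist '[[0,0,0],[0,0,0],[0,0,0],[0,0,0],[0,0,0]]' --travel '[[0,0,0.04],[0,0,0.06],[0,0,0.06],[0,0,0],[0,0,0]]' --grip '[1,1,1,1,1]'

```text
time_s: 24.75
ee_pos: [0.5478, -0.001, 0.0665]
eef_rot: [-1.571, 0.0, -1.321]
force: [-0.4, -0.5, -1.0]
grip_width: 0.0373
```

```bash
python3 look.py 14 wrist
python3 - <<'E'
from h import *
c=pickle.load(open("d14.pkl","rb"))["wrist"]
im=c["img"][180:320,190:320,::-1];cv2.imwrite('pics/w14c.png',cv2.resize(im,None,fx=4,fy=4,interpolation=cv2.INTER_CUBIC))
E
```

```text
24.75 [ 0.5478 -0.001   0.0665] [-1.5707  0.     -1.3211] [-0.4029 -0.5441 -0.9588] 0.03726093456480897
```

View pics/w14c.png

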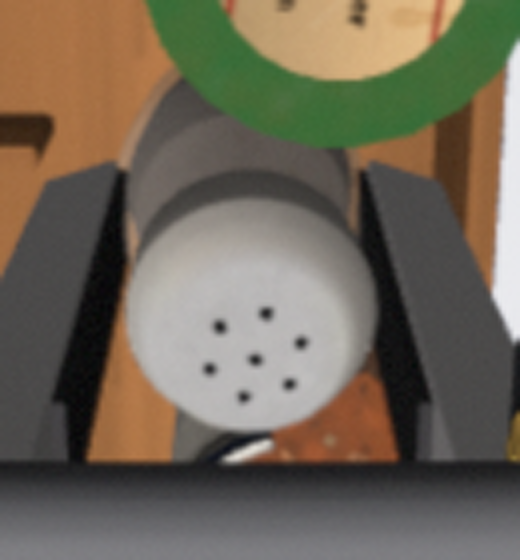

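Request:
play_rows --twist '[[0,0,0],[0,0,0],[0,0,0],[0,0,0],[0,0,0],[0,0,0],[0,0,0],[0,0,0]]' --travel '[[0,0,0.2],[0,0,0.4],[0,0,0.5],[0,0,0.6],[0,0,0.5],[0,0,0.4],[0,0,0.1],[0,0,0]]' --grip '[1,1,1,1,1,1,1,1]'

```text
time_s: 25.6
ee_pos: [0.5479, -0.001, 0.2019]
eef_rot: [-1.57, -0.0, -1.321]
force: [-0.1, 0.8, -1.1]
grip_width: 0.0371
```

Request:
play_rows --twist '[[0,0,0],[0,0,0],[0,0,0],[0,0,0],[0,0,0],[0,0,0],[0,0,0],[0,0,0],[0,0,0],[0,0,0],[0,0,0],[0,0,0]]' --travel '[[-0.08,0.2,0],[-0.15,0.45,0],[-0.25,0.7,0],[-0.28,0.8,0],[-0.3,0.85,0],[-0.3,0.85,0],[-0.3,0.85,0],[-0.25,0.8,0],[-0.2,0.55,0],[-0.12,0.3,0],[-0.05,0.17,0],[0,0,0]]' --grip '[1,1,1,1,1,1,1,1,1,1,1,1]'

```text
time_s: 26.8
ee_pos: [0.4336, 0.3251, 0.201]
eef_rot: [-1.572, -0.0, -1.321]
force: [-0.4, -0.7, -0.9]
grip_width: 0.0373
```

```bash
python3 look.py 15 wrist scene top
```

```text
26.8 [0.4336 0.3251 0.201 ] [-1.5715 -0.0003 -1.3206] [-0.3543 -0.6775 -0.9149] 0.03728029860619807
```

View pics/wrist15.png

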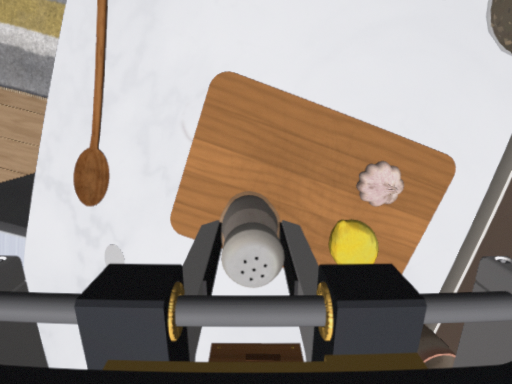

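View pics/scene15.png

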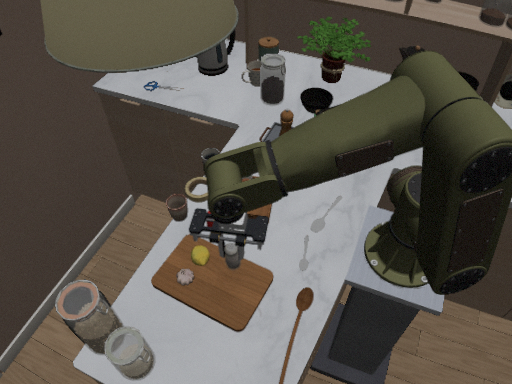

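Run:
```python
from h import *
c=pickle.load(open("d15.pkl","rb"))["wrist"]
n=np.array([-.99715,.07541]);s=np.array([-n[1],n[0]])  # s: perpendicular
f=np.array([.4338,.3255])
P=[f+n*.08+s*.105,f+n*.08-s*.105,f-n*.24-s*.105,f-n*.24+s*.105]
im=c["img"][:,:,::-1].copy()
q=proj(c,[[*p,.021] for p in P]);print(P,q)
cv2.polylines(im,[np.round(q*16).astype(int)],True,(0,0,255),1,shift=4)
cv2.imwrite("pics/w15o.png",cv2.resize(im[50:290,150:470],None,fx=2.4,fy=2.4,interpolation=cv2.INTER_CUBIC))
```

```text
[array([0.34610995, 0.22683205]), array([0.36194605, 0.43623355]), array([0.68103405, 0.41210235]), array([0.66519795, 0.20270085])] [[165.77630026 233.72870039]
 [212.90437654  68.45366908]
 [461.7667723  160.10147087]
 [388.75974778 301.1666006 ]]
```

View pics/w15o.png

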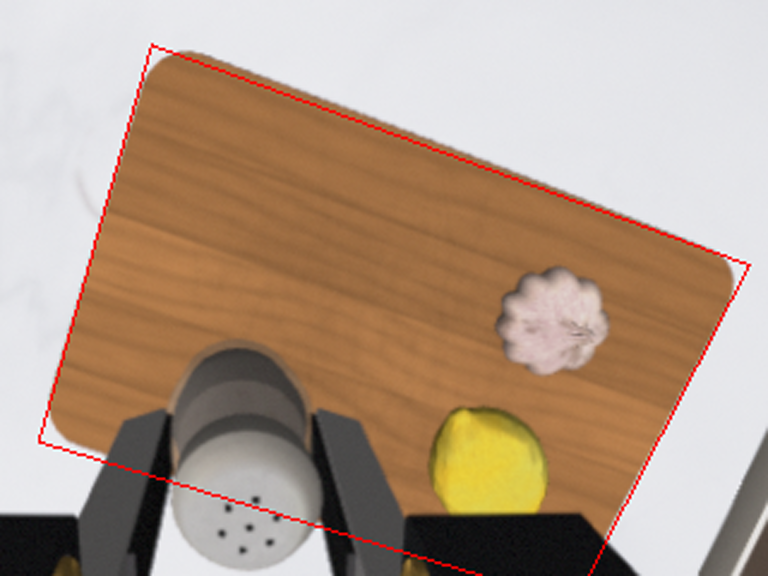

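Request:
play_rows --twist '[[0,0,0],[0,0,0],[0,0,0],[0,0,0],[0,0,0],[0,0,0],[0,0,0],[0,0,0],[0,0,0],[0,0,0]]' --travel '[[0,0.02,-0.2],[0,0,-0.4],[0,0,-0.5],[0,0,-0.5],[0,0,-0.4],[0,0,-0.3],[0,0,-0.15],[0,0,-0.08],[0,0,0],[0,0,0]]' --grip '[1,1,1,1,1,1,1,1,1,1]'

```text
time_s: 27.95
ee_pos: [0.4342, 0.3261, 0.0756]
eef_rot: [-1.57, 0.0, -1.321]
force: [0.2, -1.3, -0.6]
grip_width: 0.0371
```

Request:
play_rows --twist '[[0,0,0],[0,0,0],[0,0,0]]' --travel '[[0,0,-0.03],[0,0,0],[0,0,0]]' --grip '[1,1,1]'

```text
time_s: 28.25
ee_pos: [0.4339, 0.3261, 0.0737]
eef_rot: [-1.57, 0.0, -1.321]
force: [-0.6, -0.5, -1.3]
grip_width: 0.0372
```

Request:
play_rows --twist '[[0,0,0],[0,0,0],[0,0,0]]' --travel '[[0,0,-0.03],[0,0,0],[0,0,0]]' --grip '[1,1,1]'

```text
time_s: 28.55
ee_pos: [0.4338, 0.326, 0.0719]
eef_rot: [-1.571, -0.0, -1.321]
force: [0.1, -0.4, -0.1]
grip_width: 0.0371
```

Request:
play_rows --twist '[[0,0,0],[0,0,0],[0,0,0]]' --travel '[[0,0,-0.015],[0,0,0],[0,0,0]]' --grip '[1,1,1]'

```text
time_s: 28.85
ee_pos: [0.434, 0.3261, 0.0716]
eef_rot: [-1.57, 0.0, -1.321]
force: [-0.9, -1.1, 5.9]
grip_width: 0.0373
```

Request:
play_rows --twist '[[0,0,0],[0,0,0],[0,0,0],[0,0,0],[0,0,0],[0,0,0],[0,0,0],[0,0,0],[0,0,0],[0,0,0],[0,0,0],[0,0,0]]' --travel '[[0,0,0.01],[0,0,0],[0,0,0],[0,0,0],[0,0,0.2],[0,0,0.4],[0,0,0.6],[0,0,0.8],[0,0,0.8],[0,0,0.7],[0,0,0.4],[0,0,0]]' --grip '[1,0,-0.4,-0.5,-0.5,-0.5,-0.6,-0.8,-1,-1,-1,-1]'

```text
time_s: 30.05
ee_pos: [0.4344, 0.3264, 0.2702]
eef_rot: [-1.566, 0.002, -1.321]
force: [-0.4, 0.9, 0.0]
grip_width: 0.0941
```

```bash
python3 look.py 16 wrist scene top
python3 - <<'E'
import cv2
im=cv2.imread('pics/scene16.png')[150:330,140:320];cv2.imwrite('pics/s16c.png',cv2.resize(im,None,fx=3.3,fy=3.3,interpolation=cv2.INTER_CUBIC))
E
```

```text
30.05 [0.4344 0.3264 0.2702] [-1.5655  0.0018 -1.3211] [-0.3899  0.9048  0.0003] 0.09408676458713484
```

View pics/wrist16.png

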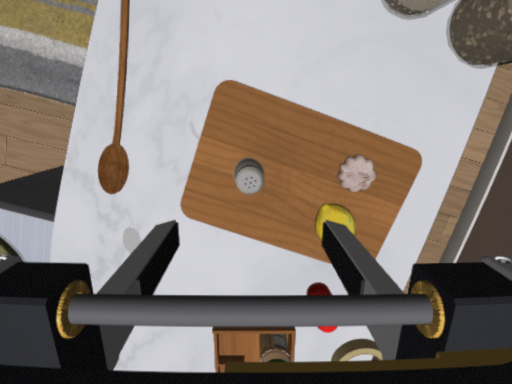

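View pics/s16c.png

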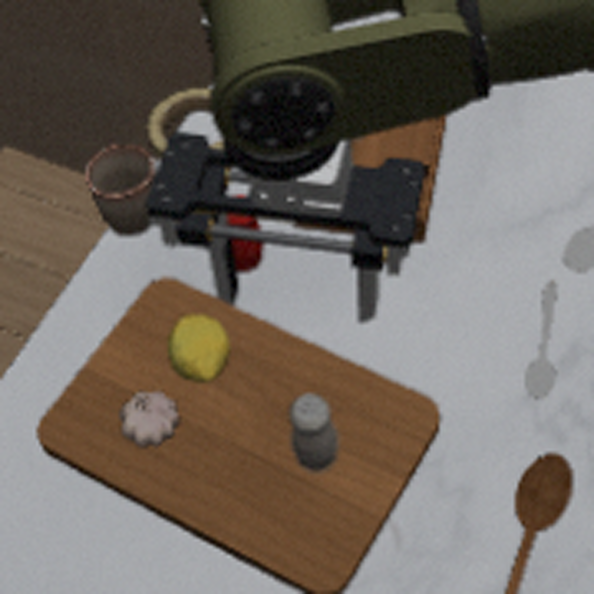

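Run:
```python
from h import *
c=pickle.load(open("d16.pkl","rb"))["wrist"]
n=np.array([-.99715,.07541]);s=np.array([-n[1],n[0]])
f=np.array([.4338,.3265])
P=[f+n*.08+s*.105,f+n*.08-s*.105,f-n*.24-s*.105,f-n*.24+s*.105]
im=c["img"][:,:,::-1].copy()
q=proj(c,[[*p,.021] for p in P])
cv2.polylines(im,[np.round(q*16).astype(int)],True,(0,0,255),1,shift=4)
t=np.linspace(0,6.28,40)
q=proj(c,np.c_[f[0]+.022*np.cos(t),f[1]+.022*np.sin(t),0*t+.021]);cv2.polylines(im,[np.round(q*16).astype(int)],True,(255,0,0),1,shift=4)
cv2.imwrite("pics/w16o.png",cv2.resize(im[60:290,160:440],None,fx=2.6,fy=2.6,interpolation=cv2.INTER_CUBIC))
```

```text
(no output)
```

View pics/w16o.png

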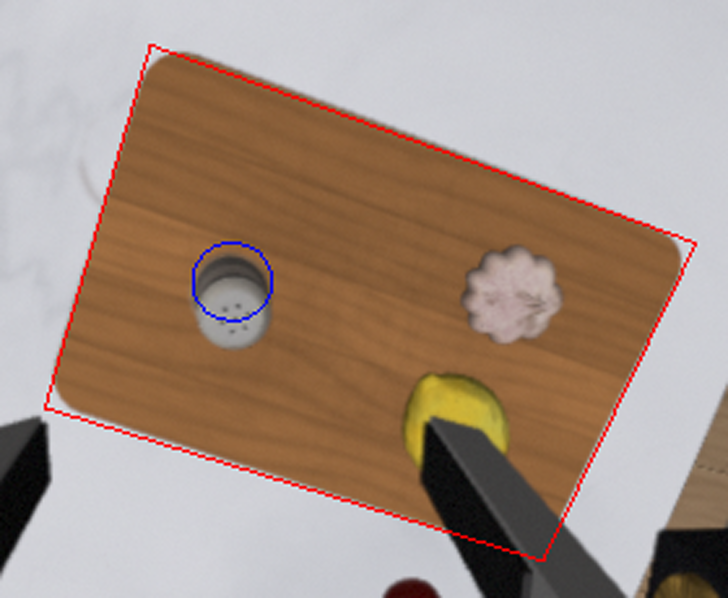

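Run:
```python
from h import *
c=pickle.load(open("d16.pkl","rb"))["wrist"]
u=[235/2.6+160,318/2.6+60]
for z in (.111,.105): print(atz(c,u,z))
t=pickle.load(open("d16.pkl","rb"))["top"]
im=t["img"][110:250,75:215,::-1];cv2.imwrite("pics/t16.png",cv2.resize(im,None,fx=4,fy=4,interpolation=cv2.INTER_CUBIC))
im=c["img"][150:200,225:275,::-1];cv2.imwrite("pics/w16s.png",cv2.resize(im,None,fx=10,fy=10,interpolation=cv2.INTER_CUBIC))
from station import ctrl
```

```text
[0.43561317 0.32619412 0.111     ]
[0.43598598 0.32488725 0.105     ]
```

View pics/w16s.png

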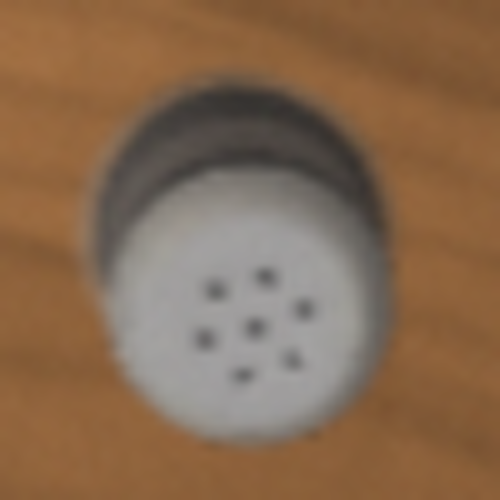

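View pics/t16.png

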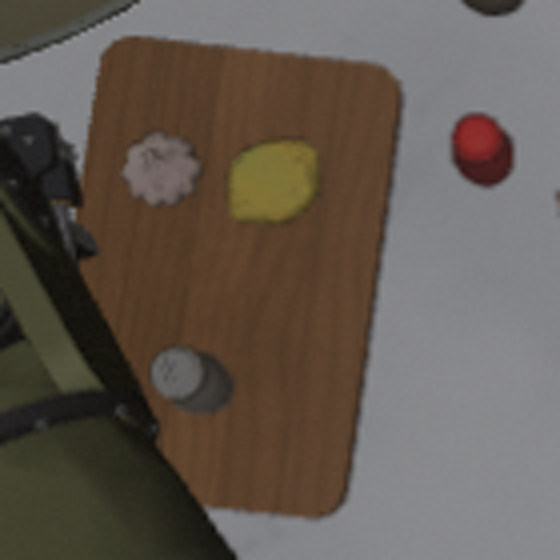

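Run:
```python
from h import *
D=pickle.load(open("d16.pkl","rb"));t=D["top"];s=D["scene"]
print("top hole",atz(t,[(178+.5)/4-.5+75,(371+.5)/4-.5+110],.111))
# base circle overlays for candidate positions
for cam,box,f in((t,(75,110,140,140),4),(s,(200,230,70,80),7)):
    im=cam["img"][:,:,::-1];im=cv2.resize(im[box[1]:box[1]+box[3],box[0]:box[0]+box[2]],None,fx=f,fy=f,interpolation=cv2.INTER_CUBIC)
    for (x,y),col in(((.434,.3262),(255,0,0)),):
        th=np.linspace(0,6.28,40)
        for z,r in((.021,.022),(.091,.022)):
            q=proj(cam,np.c_[x+r*np.cos(th),y+r*np.sin(th),0*th+z]);q=(q+.5-[box[0],box[1]])*f-.5
            cv2.polylines(im,[np.round(q*16).astype(int)],True,col,1,shift=4)
    cv2.imwrite(f"pics/ov{f}.png",im)
```

```text
top hole [0.43395185 0.32146219 0.111     ]
```

View pics/ov4.png

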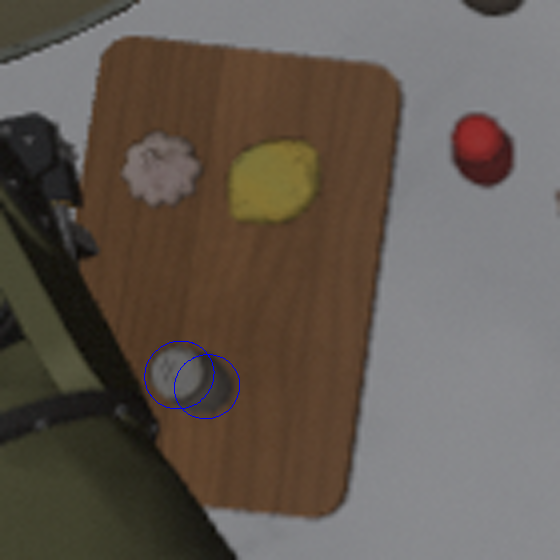

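View pics/ov7.png

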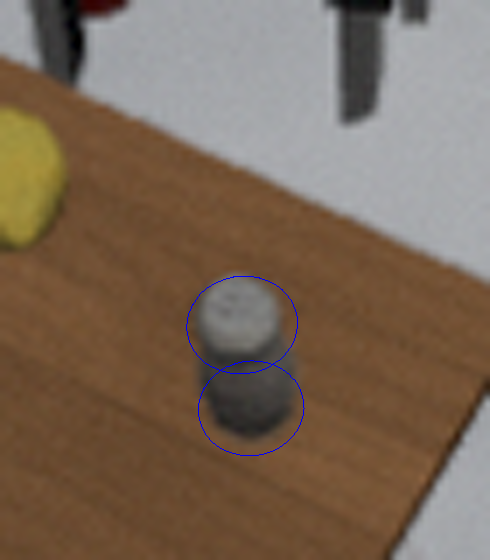

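Request:
play_rows --twist '[[0,0,0],[0,0,0],[0,0,0],[0,0,0],[0,0,0],[0,0,0],[0,0,0],[0,0,0],[0,0,0],[0,0,0]]' --travel '[[0.04,-0.4,0],[0.1,-0.8,0],[0.12,-0.9,0],[0.12,-0.9,0],[0.12,-0.9,0],[0.12,-0.9,0],[0.12,-0.9,0],[0.12,-0.9,0],[0.12,-0.9,0],[0.12,-0.9,0]]' --grip '[-1,-1,-1,-1,-1,-1,-1,-1,-1,-1]' --force 25

```text
time_s: 31.2
ee_pos: [0.4883, -0.0958, 0.2654]
eef_rot: [-1.573, 0.001, -1.321]
force: [0.8, -0.5, 0.2]
grip_width: 0.0937
```

Request:
play_rows --twist '[[0,0,0],[0,0,0],[0,0,0],[0,0,0],[0,0,0],[0,0,0],[0,0,0],[0,0,0],[0,0,0]]' --travel '[[0.15,-0.9,0],[0.15,-0.9,0],[0.15,-0.9,0],[0.15,-0.9,0],[0.12,-0.7,0],[0.06,-0.4,0],[0.04,-0.2,0],[0,0,0],[0,0,0]]' --grip '[-1,-1,-1,-1,-1,-1,-1,-1,-1]'

```text
time_s: 32.1
ee_pos: [0.5298, -0.3381, 0.2662]
eef_rot: [-1.571, 0.001, -1.321]
force: [0.7, 0.3, -0.3]
grip_width: 0.0942
```

Request:
play_rows --twist '[[0,0,0],[0,0,0],[0,0,0],[0,0,0],[0,0,0],[0,0,0],[0,0,0],[0,0,0]]' --travel '[[0,0,-0.3],[0,0,-0.5],[0,0,-0.6],[0,0,-0.6],[0,0,-0.4],[0,0,-0.2],[0,0,0],[0,0,0]]' --grip '[-1,-1,-1,-1,-1,-1,-1,-1]'

```text
time_s: 32.9
ee_pos: [0.5303, -0.3388, 0.138]
eef_rot: [-1.57, -0.001, -1.321]
force: [-0.5, 0.1, 0.2]
grip_width: 0.0941
```

Request:
play_rows --twist '[[0,0,0],[0,0,0]]' --travel '[[0,0,0],[0,0,0]]' --grip '[-1,-1]'

```text
time_s: 33.1
ee_pos: [0.5301, -0.3392, 0.1377]
eef_rot: [-1.57, -0.001, -1.321]
force: [-1.0, -0.4, -0.4]
grip_width: 0.0937
```

Request:
play_rows --twist '[[0,0,0],[0,0,0],[0,0,0],[0,0,0],[0,0,0],[0,0,0],[0,0,0],[0,0,0],[0,0,0]]' --travel '[[0,0.02,-0.04],[0,0,0],[0,0,0],[0,0,0],[0,0,0],[0,0,0],[0,0,0],[0,0,0],[0,0,0]]' --grip '[-1,-1,-1,-0.3,0,0.5,1,1,1]'

```text
time_s: 34.0
ee_pos: [0.5299, -0.338, 0.1347]
eef_rot: [-1.571, -0.0, -1.321]
force: [0.0, 0.1, -1.1]
grip_width: 0.049
```

Request:
play_rows --twist '[[0,0,0],[0,0,0],[0,0,0],[0,0,0],[0,0,0],[0,0,0],[0,0,0],[0,0,0]]' --travel '[[0,0,0.1],[0,0,0.3],[0,0,0.5],[0,0,0.6],[0,0,0.5],[0,0,0.4],[0,0,0.2],[0,0,0]]' --grip '[1,1,1,1,1,1,1,1]'

```text
time_s: 34.8
ee_pos: [0.5301, -0.3382, 0.2665]
eef_rot: [-1.569, -0.002, -1.321]
force: [0.2, -1.0, -2.6]
grip_width: 0.0472
```

Request:
play_rows --twist '[[0,0,0],[0,0,0],[0,0,0],[0,0,0],[0,0,0],[0,0,0],[0,0,0],[0,0,0],[0,0,0],[0,0,0],[0,0,0],[0,0,0]]' --travel '[[-0.02,0.2,0],[-0.05,0.5,0],[-0.08,0.8,0],[-0.08,0.9,0],[-0.08,0.9,0],[-0.08,0.9,0],[-0.08,0.9,0],[-0.08,0.9,0],[-0.08,0.7,0],[-0.06,0.4,0],[-0.04,0.2,0],[0,0,0]]' --grip '[1,1,1,1,1,1,1,1,1,1,1,1]'

```text
time_s: 36.0
ee_pos: [0.4928, 0.0279, 0.2641]
eef_rot: [-1.572, 0.0, -1.32]
force: [0.3, -0.3, -0.7]
grip_width: 0.0475
```

```bash
python3 look.py 17 wrist scene
```

```text
36.0 [0.4928 0.0279 0.2641] [-1.5718  0.0004 -1.3196] [ 0.3118 -0.2626 -0.6706] 0.047482182156976645
```

View pics/wrist17.png

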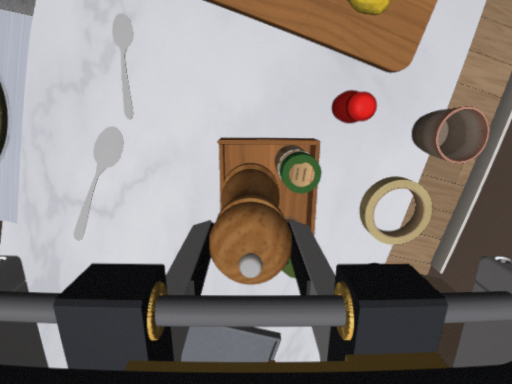

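View pics/scene17.png

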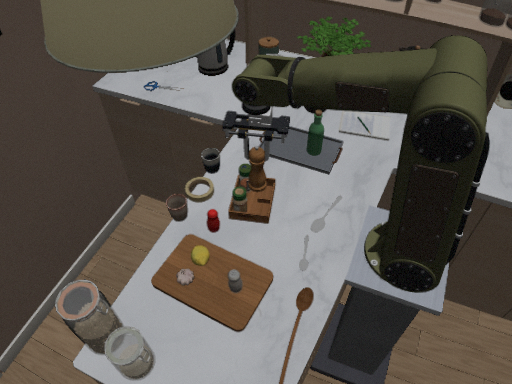

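Request:
play_rows --twist '[[0,0,0],[0,0,0],[0,0,0],[0,0,0],[0,0,0],[0,0,0],[0,0,0],[0,0,0],[0,0,0],[0,0,0]]' --travel '[[0.01,-0.01,-0.2],[0,0,-0.4],[0,0,-0.5],[0,0,-0.5],[0,0,-0.4],[0,0,-0.2],[0,0,-0.1],[0,0,-0.1],[0,0,0],[0,0,0]]' --grip '[1,1,1,1,1,1,1,1,1,1]'

```text
time_s: 37.1
ee_pos: [0.4941, 0.0265, 0.1453]
eef_rot: [-1.57, -0.0, -1.321]
force: [0.1, -0.5, -2.2]
grip_width: 0.0475
```

Request:
play_rows --twist '[[0,0,0],[0,0,0]]' --travel '[[0,0,0],[0,0,0]]' --grip '[1,1]'

```text
time_s: 37.3
ee_pos: [0.494, 0.0265, 0.1451]
eef_rot: [-1.57, -0.0, -1.321]
force: [0.0, 0.4, -1.5]
grip_width: 0.0474
```

Request:
play_rows --twist '[[0,0,0],[0,0,0],[0,0,0],[0,0,0]]' --travel '[[-0.01,0.01,-0.08],[0,0,-0.06],[0,0,0],[0,0,0]]' --grip '[1,1,1,1]'

```text
time_s: 37.7
ee_pos: [0.4933, 0.027, 0.1376]
eef_rot: [-1.571, 0.0, -1.321]
force: [-0.0, 0.4, -1.9]
grip_width: 0.0476
```

Request:
play_rows --twist '[[0,0,0],[0,0,0],[0,0,0]]' --travel '[[0,0,-0.02],[0,0,0],[0,0,0]]' --grip '[1,1,1]'

```text
time_s: 38.0
ee_pos: [0.4934, 0.027, 0.1367]
eef_rot: [-1.571, -0.0, -1.321]
force: [0.4, 0.0, -2.4]
grip_width: 0.0475
```

Request:
play_rows --twist '[[0,0,0],[0,0,0],[0,0,0]]' --travel '[[0,0,-0.015],[0,0,0],[0,0,0]]' --grip '[1,1,1]'

```text
time_s: 38.3
ee_pos: [0.4936, 0.027, 0.1366]
eef_rot: [-1.57, -0.0, -1.321]
force: [-2.5, 1.3, 5.3]
grip_width: 0.0476
```

Request:
play_rows --twist '[[0,0,0],[0,0,0],[0,0,0],[0,0,0],[0,0,0],[0,0,0],[0,0,0],[0,0,0],[0,0,0],[0,0,0]]' --travel '[[0,0,0.01],[0,0,0],[0,0,0],[0,0,0],[0,0,0.2],[0,0,0.5],[0,0,0.7],[0,0,0.7],[0,0,0.6],[0,0,0.1]]' --grip '[1,-0.2,-0.5,-1,-1,-1,-1,-1,-1,-1]'

```text
time_s: 39.3
ee_pos: [0.4942, 0.027, 0.2807]
eef_rot: [-1.565, -0.002, -1.321]
force: [-0.7, 0.7, -0.7]
grip_width: 0.0942
```

```bash
python3 look.py 18 wrist scene
```

```text
39.3 [0.4942 0.027  0.2807] [-1.565  -0.0016 -1.3211] [-0.7049  0.7294 -0.7147] 0.09422835385849267
```

View pics/wrist18.png

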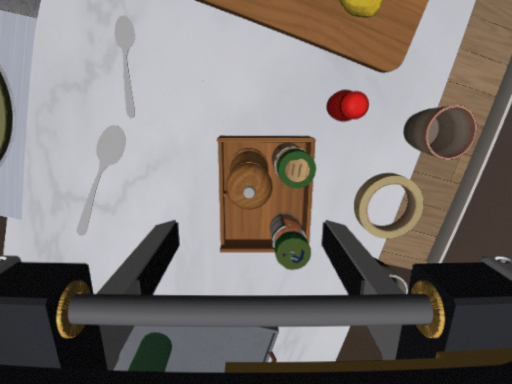

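Run:
```python
from h import *
c=pickle.load(open("d18.pkl","rb"))["wrist"]
print(atz(c,[249.5,192.5],.178))
im=c["img"][130:260,205:330,::-1];cv2.imwrite("pics/w18c.png",cv2.resize(im,None,fx=4.4,fy=4.4,interpolation=cv2.INTER_CUBIC))
```

```text
[0.49365965 0.02880548 0.178     ]
```

View pics/w18c.png

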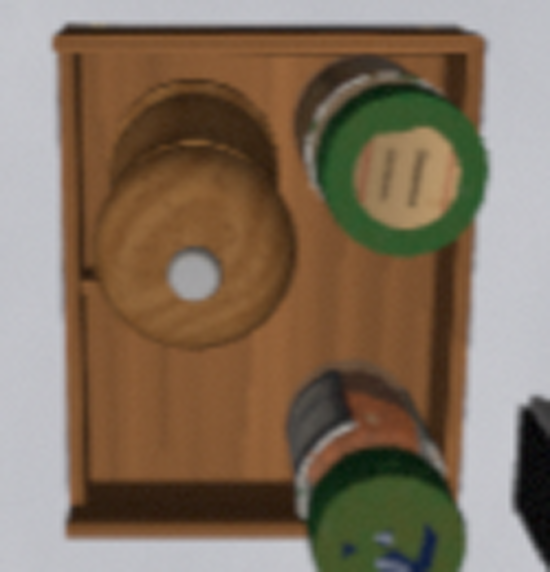

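Request:
play_rows --twist '[[0,0,0],[0,0,0],[0,0,0],[0,0,0],[0,0,0],[0,0,0],[0,0,0],[0,0,0],[0,0,0],[0,0,0],[0,0,0],[0,0,0]]' --travel '[[-0.08,-0.4,0],[-0.16,-0.7,0],[-0.2,-0.85,0],[-0.2,-0.85,0],[-0.2,-0.85,0],[-0.2,-0.85,0],[-0.2,-0.85,0],[-0.2,-0.85,0],[-0.16,-0.7,0],[-0.08,-0.4,0],[0,0,0],[0,0,0]]' --grip '[-1,-1,-1,-1,-1,-1,-1,-1,-1,-1,-1,-1]' --force 30

```text
time_s: 40.6
ee_pos: [0.4091, -0.3376, 0.2753]
eef_rot: [-1.572, 0.002, -1.322]
force: [-0.1, 0.2, -0.1]
grip_width: 0.094
```

```bash
python3 look.py 19 wrist
python3 - <<'E'
from h import *
c=pickle.load(open("d19.pkl","rb"))["wrist"]
print(proj(c,[[.41,-.338,.198]]))
E
```

```text
40.6 [ 0.4091 -0.3376  0.2753] [-1.5718  0.0018 -1.3217] [-0.0981  0.1658 -0.1408] 0.09395589498072805
[[251.17882407 202.91361049]]
```

View pics/wrist19.png

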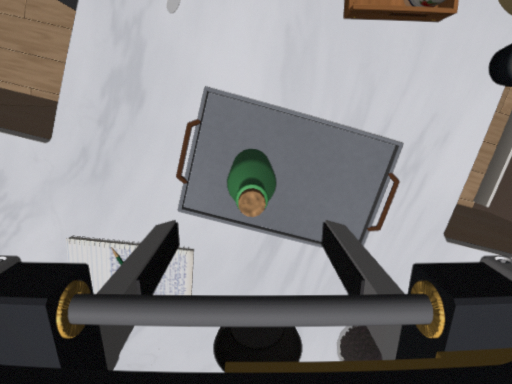

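Cork is at (251,203), where expected. Descending.

Request:
play_rows --twist '[[0,0,0],[0,0,0],[0,0,0],[0,0,0],[0,0,0],[0,0,0],[0,0,0],[0,0,0]]' --travel '[[0.02,-0.01,-0.3],[0,0,-0.5],[0,0,-0.6],[0,0,-0.5],[0,0,-0.3],[0,0,-0.1],[0,0,0],[0,0,0]]' --grip '[-1,-1,-1,-1,-1,-1,-1,-1]'

```text
time_s: 41.45
ee_pos: [0.4108, -0.3383, 0.1624]
eef_rot: [-1.57, -0.001, -1.32]
force: [-0.2, -0.1, 0.5]
grip_width: 0.0939
```

Request:
play_rows --twist '[[0,0,0],[0,0,0]]' --travel '[[0,0,0],[0,0,0]]' --grip '[-1,-1]'

```text
time_s: 41.65
ee_pos: [0.4105, -0.3386, 0.1621]
eef_rot: [-1.57, -0.001, -1.321]
force: [-0.5, 0.5, -0.4]
grip_width: 0.0942
```

Request:
play_rows --twist '[[0,0,0],[0,0,0],[0,0,0],[0,0,0],[0,0,0],[0,0,0],[0,0,0],[0,0,0],[0,0,0],[0,0,0]]' --travel '[[-0.01,0.01,-0.04],[0,0,0],[0,0,0],[0,0,0],[0,0,0],[0,0,0],[0,0,0],[0,0,0],[0,0,0],[0,0,0]]' --grip '[-0.5,0,0.2,0.3,0.4,0.6,1,1,1,1]'

```text
time_s: 42.65
ee_pos: [0.4099, -0.338, 0.1595]
eef_rot: [-1.571, -0.0, -1.321]
force: [1.6, 0.3, -0.2]
grip_width: 0.0292
```

Request:
play_rows --twist '[[0,0,0],[0,0,0]]' --travel '[[0,0,0],[0,0,0]]' --grip '[1,1]'

```text
time_s: 42.85
ee_pos: [0.4099, -0.338, 0.1595]
eef_rot: [-1.571, -0.0, -1.321]
force: [1.6, 0.0, 0.7]
grip_width: 0.0292
```

Request:
play_rows --twist '[[0,0,0],[0,0,0],[0,0,0],[0,0,0],[0,0,0],[0,0,0],[0,0,0],[0,0,0],[0,0,0]]' --travel '[[0,0,0.05],[0,0,0.1],[0,0,0.25],[0,0,0.45],[0,0,0.55],[0,0,0.55],[0,0,0.4],[0,0,0.15],[0,0,0]]' --grip '[1,1,1,1,1,1,1,1,1]'

```text
time_s: 43.75
ee_pos: [0.4099, -0.3381, 0.2854]
eef_rot: [-1.57, -0.001, -1.321]
force: [0.1, -0.1, -5.4]
grip_width: 0.0289
```

Request:
play_rows --twist '[[0,0,0],[0,0,0],[0,0,0],[0,0,0],[0,0,0],[0,0,0],[0,0,0],[0,0,0],[0,0,0],[0,0,0],[0,0,0],[0,0,0]]' --travel '[[0.05,0.14,0],[0.1,0.3,0],[0.18,0.5,0],[0.25,0.7,0],[0.28,0.8,0],[0.3,0.8,0],[0.3,0.8,0],[0.25,0.7,0],[0.2,0.5,0],[0.1,0.3,0],[0.05,0.2,0],[0,0,0]]' --grip '[1,1,1,1,1,1,1,1,1,1,1,1]'

```text
time_s: 44.95
ee_pos: [0.5127, -0.0496, 0.2839]
eef_rot: [-1.572, 0.001, -1.319]
force: [-0.7, -0.3, -4.9]
grip_width: 0.0291
```

```bash
python3 look.py 20 wrist scene
```

```text
44.95 [ 0.5127 -0.0496  0.2839] [-1.5716  0.0005 -1.3194] [-0.6727 -0.3266 -4.899 ] 0.02909647045137678
```

View pics/wrist20.png

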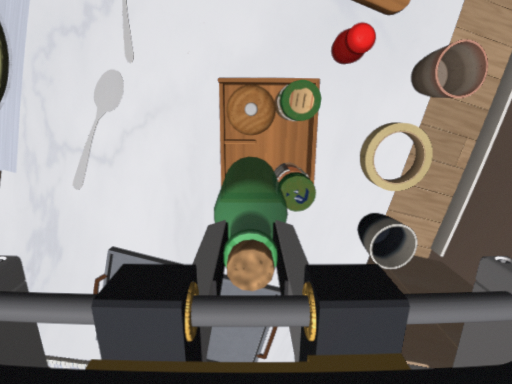

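View pics/scene20.png

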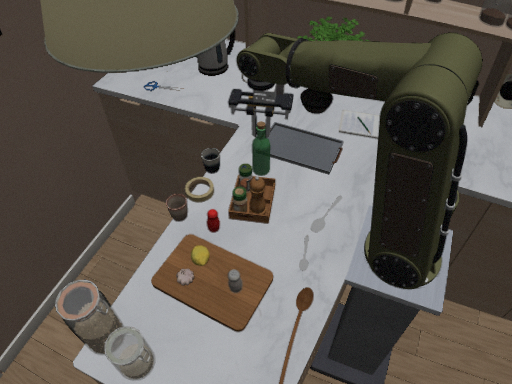

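Request:
play_rows --twist '[[0,0,0],[0,0,0],[0,0,0],[0,0,0],[0,0,0],[0,0,0],[0,0,0],[0,0,0],[0,0,0],[0,0,0],[0,0,0]]' --travel '[[0,-0.02,0],[0,0,-0.2],[0,0,-0.4],[0,0,-0.5],[0,0,-0.5],[0,0,-0.3],[0,0,-0.2],[0,0,-0.1],[0,0,-0.08],[0,0,0],[0,0,0]]' --grip '[1,1,1,1,1,1,1,1,1,1,1]'

```text
time_s: 46.15
ee_pos: [0.5131, -0.0521, 0.171]
eef_rot: [-1.57, -0.0, -1.321]
force: [0.0, 0.6, -5.1]
grip_width: 0.0288
```

Request:
play_rows --twist '[[0,0,0],[0,0,0]]' --travel '[[0,0,0],[0,0,0]]' --grip '[1,1]'

```text
time_s: 46.35
ee_pos: [0.513, -0.052, 0.1708]
eef_rot: [-1.57, -0.0, -1.321]
force: [0.1, -0.2, -4.9]
grip_width: 0.029
```

Request:
play_rows --twist '[[0,0,0],[0,0,0],[0,0,0],[0,0,0]]' --travel '[[0,0.02,-0.1],[0,0,-0.07],[0,0,0],[0,0,0]]' --grip '[1,1,1,1]'

```text
time_s: 46.75
ee_pos: [0.5127, -0.051, 0.1618]
eef_rot: [-1.571, 0.0, -1.321]
force: [0.1, 0.5, -5.2]
grip_width: 0.0292
```

Request:
play_rows --twist '[[0,0,0],[0,0,0],[0,0,0]]' --travel '[[0,0,-0.015],[0,0,0],[0,0,0]]' --grip '[1,1,1]'

```text
time_s: 47.05
ee_pos: [0.513, -0.0511, 0.1615]
eef_rot: [-1.57, -0.0, -1.321]
force: [-0.3, -0.7, 0.1]
grip_width: 0.0291
```

Request:
play_rows --twist '[[0,0,0],[0,0,0],[0,0,0],[0,0,0],[0,0,0],[0,0,0],[0,0,0],[0,0,0],[0,0,0],[0,0,0],[0,0,0]]' --travel '[[0,0,0],[0,0,0],[0,0,0],[0,0,0],[0,0,0.2],[0,0,0.5],[0,0,0.7],[0,0,0.7],[0,0,0.7],[0,0,0.2],[0,0,0]]' --grip '[0.3,0,-0.5,-1,-1,-1,-1,-1,-1,-1,-1]'

```text
time_s: 48.15
ee_pos: [0.5131, -0.051, 0.3128]
eef_rot: [-1.568, -0.001, -1.321]
force: [0.0, -0.1, -0.2]
grip_width: 0.094
```

```bash
python3 look.py 21 wrist scene
python3 - <<'E'
from h import *
c=pickle.load(open("d21.pkl","rb"))["wrist"]
im=c["img"][60:240,190:340,::-1];cv2.imwrite("pics/w21c.png",cv2.resize(im,None,fx=3.3,fy=3.3,interpolation=cv2.INTER_CUBIC))
E
```

```text
48.15 [ 0.5131 -0.051   0.3128] [-1.5682 -0.0011 -1.3211] [ 0.022  -0.1247 -0.1962] 0.09399819187768338
```

View pics/w21c.png

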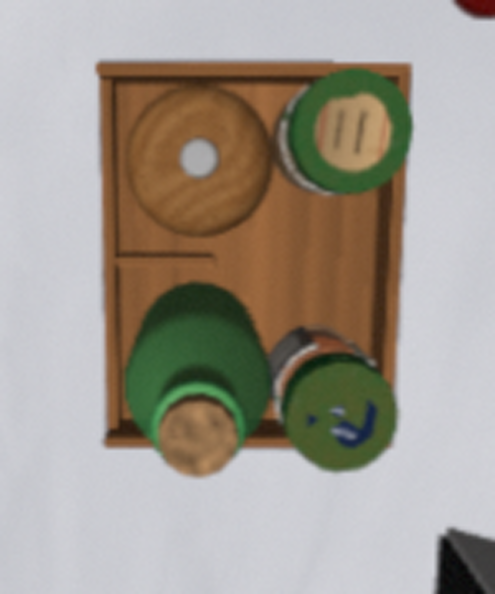

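View pics/scene21.png

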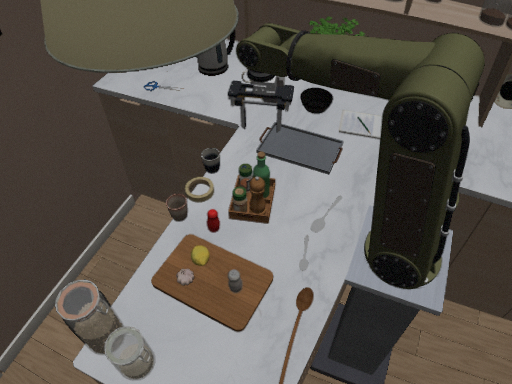

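```bash
python3 look.py 22 top
python3 - <<'E'
from h import *
c=pickle.load(open("d21.pkl","rb"))["wrist"]
print("mill",atz(c,[250.0,107.4],.178),"oil",atz(c,[249.6,191.9],.2),"jl",atz(c,[190+353/3.3,60+131/3.3],.114),"jr",atz(c,[190+341/3.3,60+413/3.3],.114))
a=pickle.load(open("d0.pkl","rb"))["top"]["img"];b=pickle.load(open("d22.pkl","rb"))["top"]["img"]
x=np.vstack([a[115:245,80:290],b[115:245,80:290]])[:,:,::-1]
cv2.imwrite("pics/cmp.png",cv2.resize(x,None,fx=2.2,fy=2.2,interpolation=cv2.INTER_CUBIC))
E
```

```text
48.25 [ 0.5125 -0.051   0.3101] [-1.5722  0.0006 -1.3211] [-0.6355 -0.2107  0.2207] 0.09384783448565422
mill [0.49307959 0.02823835 0.178     ] oil [ 0.51287161 -0.051248    0.2       ] jl [0.54560896 0.05253532 0.114     ] jr [ 0.5712326  -0.05051248  0.114     ]
```

View pics/cmp.png

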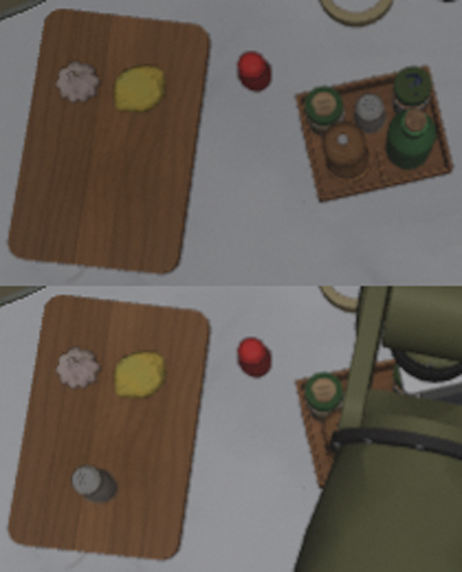

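```bash
python3 -c "
from station import ctrl
print(ctrl.hand_in())"
```

```text
the job is handed in; nothing more can be done
None
```

The job is done and handed in at about 48 s of the 128 s allowed. I stood the mill and the bottle on the tray, stood the salt on the free half of the board, then put both back upright in the caddy.

**Mill and bottle:** The last wrist picture puts the mill at (0.493, 0.028) and the bottle at (0.513, -0.051). Both are within about 1 mm of where they stood at first.

**Bystanders:** The jars measured within about 1 mm of their first places. The lemon, garlic and red look-alike show no change in the top pictures before and after. Nothing tipped over.

**Salt:** It stands upright where I aimed, in the middle of the free half. My estimates of how close disagreed: its top in the wrist picture was within about 2 mm of the aim point, the other views put it 2 to 5 mm off across the board.

**Disagreements with the given sizes:** The gripper read 37 mm on the salt, against 44 mm stated. It read 29 mm on the bottle's neck, against 26 mm stated, so it probably held the lip as well. Both grips held. The highest force I read while setting things down was about 6 N.

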